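# Load a stepped shaft into V-blocks for a run-out check

## Robot

A 7-joint arm with a two-finger parallel gripper is mounted at the origin on a cart in front of the work surface, level with it; the furniture and walls round the work are solid. World frame = base frame: x ahead of the robot, y to its left, z up, the work surface at z = 0. Lengths are in m, angles in rad, forces in N, time in s.
With the tool pointing down it reaches from about 0.425 to 0.95 m from the base axis. Payload 4.7 kg.
Tool frame: the origin (TCP) lies between the finger pads; the fingertips stand 25 mm ahead of it and the grasp point (between the pads) lies 6 mm ahead of it; z points along the fingers, x is the direction in which the jaws open and shut, and the axes are right-handed (so a half turn about z gives the same grasp; the last joint's range is limited). The gripper opens to 87 mm and grips with 3 to 60 N. Pads are 19 mm wide; open, the fingers measure 117 mm over their backs; the gripper's body (75 mm by 190 mm) begins 51 mm behind the grasp point.
Start: joints at [-1.353, 0.469, -0.049, 1.532, 0.024, 1.141, -0.082], TCP at [0.165, 0.655, 0.248] pointing down, gripper open.
Joint ranges: [-2.59, 2.59], [-0.33, 1.99], [-1.39, 1.29], [0.1, 2.45], [-1.04, 4.18], [0.21, 1.99], [-2.66, 2.66]. Speed limits (rad/s): [2.57, 2.57, 3.14, 3.14, 3.14, 3.14, 3.14].

## Interface

Orientations are given as a unit quaternion [x, y, z, w].
In Python, from cell import arm, viewer gives the robot as it stands.
- The arm moves only by the tool carry_out, never from a script. Its argument "series" is a list of rows, each an object with "grip": the gripper's target within -1 to 1 (shut at 1, half-way at 0, fully open at -1); "dp": the shift along the world's x, y, z normalised to -1 to 1, where 1 is 100 mm, a list of three; "turn": the turn about the world's z normalised to -1 to 1, where 1 is pi/2 rad. In form: [{"grip": grip, "dp": [tx, ty, tz], "turn": turn}, ...]. A call has 1 to 12 rows; each row is the pose to reach, as a shift and turn from the pose commanded when the call began; what a row does not reach only later rows make up. A row lasts 1/10 s, in which the tool goes at most 50 mm and 8.59 degrees, less where a joint would pass 70% of its speed; a pose out of reach is approached as far as the arm can. A call with a number of a shift or a turn outside -1 to 1 is refused whole. A call with a gripper value outside its range is refused whole. The fingers move at their own pace and stop on an object; "squeeze" is the grip in N (left out, the last holds). Time passes only in rows, so rows that repeat a pose let the fingers close. It gives the time, the measured TCP pose, the force and the opening at its end, in the units of the state.
- arm.state(): the state, without advancing time (a new reading comes with each control period).
- viewer.read_camera(name): name is "scene" or "top" or "wrist"; returns a dict with "frame" (400x640x3 uint8, red, green, blue), "mtx" (3x3 intrinsics, pixels), "extrinsics" (4x4, takes a point from world to camera coordinates); the wrist camera has in their place "mount" (4x4, takes a point from camera to tool coordinates, whose origin is the TCP and whose axes are the tool frame's). Camera axes: x right, y down, z forward; pixel columns grow to the right and rows downward; lengths in m; the calibration is good to about 2 mm. A picture is of the moment at which its call begins: read the wrist's pose just before it. There is no depth.
- arm.finish_job(): hands the job in, once; it reports no verdict.
The state is a dict: "time": time; "joints": joint angles; "joint_vel": joint speeds; "joint_torque": joint torques, N m; "tool_pos": TCP position; "orientation": TCP orientation; "wrist_force": force on the tool from outside, world axes, zero at the start; "torque": the same for the moment, N m; "finger_gap": finger opening in m.
Only numpy, scipy, OpenCV 4.12 (cv2) and the standard library are available. Lean on these libraries where they do the work, as an engineer would, in place of code of your own. Each camera call takes 0.05 s, during which the arm holds its last target.

## Task

Load the stepped shaft for its run-out check: first swing the stand's indicator arm right back to its stop, clear of the V-blocks. Then take the stepped shaft (not the plain bar, which stays) from the sloping rack and lower it gently, already held level so that no journal is nicked on a block's edge, into the two V-blocks so that it rests level in both, without knocking the indicator. The thick journal goes in the low block and the thin journal in the tall one, with the shaft's middle midway between the blocks.

Things in the scene. Friction and masses are not known exactly. Their poses are not given: they have to be found in the camera images.
- shaft: Stepped steel shaft, 200 mm, 0.45 to 0.7 kg, in either place of the rack, thick end down the slope. Origin on its axis at mid-length; x axis from thick to thin end. x -100 to -36 mm: thick journal, 32 mm diameter, dark bore in its end; to -30: collar, 40 mm; to +34: body, 24 mm, to be gripped; to +100: thin journal, 16 mm. Balances 18 mm from the origin towards the thick end.
- thick_journal (a point): Point on the shaft's axis at the middle of the bearing length of the thick journal, 60 mm from the shaft's origin towards the thick end (x = -60 mm).
- thin_journal (a point): Point on the shaft's axis on the thin journal, 60 mm from the shaft's origin towards the thin end (x = +60 mm).
- plain_bar: Plain steel bar, 22 mm diameter, 196 mm long, about 0.5 kg, in the rack's other place; stays there. Origin at its centre, x axis along it, up the slope.
- rack: Fixed grey rack, 160 x 195 mm, far end high (about 135 mm). Origin on the bench under its deck's middle; x horizontal, towards the high end, y left, z up. Places at y = +39 and -39 mm. In each, two black notched saddles, 18 mm thick, 60 mm below and above the part's middle, hold the shaft sloping 37 degrees (0.65 rad), 47 mm from axis to deck. Low-end lip: 8 mm above the shaft's axis.
- stand: Fixed run-out stand: a dark base plate 100 x 290 mm, its top 16 mm above the bench. Origin on the bench under the middle between the two V-blocks; x axis horizontal, square to the line of the V-blocks and away from the robot, y axis along the line of the V-blocks towards the pillar, z up. The pillar stands at y = +150 mm, 20 mm diameter.
- seat_mid (a point): Where the shaft's origin comes when it is seated: midway between the V-blocks, 80 mm above the bench. Axes as the stand.
- low_block: Lower of two fixed steel V-blocks; top 75 mm above the bench. Origin under it, on the base plate; axes as the stand. Both: 90 degree V along y, open at the top, 18 mm deep, 36 mm wide; block 56 mm wide, 30 mm long along y. They stand 60 mm either side of the stand's middle (90 mm clear between them); which is nearer the pillar varies.
- low_block_seat (a point): Where the axis of the thick journal lies when it rests in the low block: over the block's middle, 80 mm above the bench. Axes as the stand.
- tall_block: The taller of the two V-blocks; its top is 87 mm above the bench. Otherwise as the low block.
- tall_block_seat (a point): Where the axis of the thin journal lies when it rests in the tall block: over the block's middle, 80 mm above the bench. Axes as the stand.
- gauge_swing (a joint): Angle of the indicator arm about its vertical pivot on top of the pillar, rad. 0: it points along the V-blocks' line, the indicator over the middle between the blocks; grows as it swings back, away from the robot, to the stop at 1.5 (pointing away from the robot). Light friction, about 0.12 N m; it stays where it is left.
- gauge_arm: The indicator arm with its indicator. Origin: its pivot, on the pillar's axis at the height of the arm's bar, 190 mm above the bench. A knob above it reaches 223 mm.
- gauge_bar (a point): Point on the axis of the arm's horizontal round bar, 12 mm diameter, 85 mm from the pivot, 190 mm above the bench; the bar is bare from 17 to 139 mm from the pivot. Its y axis points along the bar to the pivot.
- indicator (a point): Small dial test indicator with a white dial of 32 mm, hanging under the end of the arm, 150 mm from the pivot; it reaches from 24 to 93 mm below the bar's axis. This point: the middle of the dial, 46 mm below the bar's axis.

How it is judged:
By the outcome, as a careful person would: the job done as asked, in the order asked, and still so for the second after the job is handed in, with the robot touching nothing.
It also fails if it takes over 54 s, if anything falls off the work surface, if the arm or the gripper's body presses on something with over 40 N, if the wrist force passes 120 N, or if a joint passes its speed limit or range.

## Working session

There is one attempt and no reset: what is moved stays moved. The work goes in short steps, Python scripts to look and compute and a tool call to move; the robot and the scene stay as the last step left them, time stands still between calls to the robot, and variables do not carry over. Pictures are saved under pics/ and viewed, and the job is handed in when it is done.

Besides the shell and the picture viewer there is one more tool, called after "Call:" as name(argument=value, ...), one argument or row to a line, values as JSON. carry_out: Moves the arm, as the interface text tells. Scaled input: -1 to 1 covers 100 mm each way for a shift and pi/2 rad each way for a turn. Its arguments: {"type":"object","properties":{"series":{"type":"array"},"squeeze":{"type":"number"}},"required":["series"]}

```bash
ls; mkdir -p pics; python3 - <<'E'
from cell import arm, viewer
import cv2, numpy as np
print(arm.state())
for n in ["scene","top","wrist"]:
    r=viewer.read_camera(n)
    cv2.imwrite(f"pics/{n}0.png",r["frame"][:,:,::-1])
    np.savez(f"pics/{n}0.npz",**r)
    print(n,np.round(r["mtx"],1).tolist(),np.round(r.get("extrinsics",r.get("mount")),4).tolist())
E
```

```text
pics
{'time': 0.0, 'joints': array([-1.35284718,  0.46947714, -0.04862117,  1.53369047,  0.02411655,
        1.14098572, -0.08231892]), 'joint_vel': array([ 0.00078225,  0.00024612, -0.00119612,  0.00092818,  0.00017411,
        0.00099198,  0.00044314]), 'joint_torque': array([ 2.14918677e-03, -5.07972193e+01, -8.09462671e-02, -2.36149281e+01,
       -6.15265570e-02,  3.80996859e-02,  1.87951996e-04]), 'tool_pos': array([0.16477947, 0.65401319, 0.24647687]), 'orientation': array([ 7.88767068e-01,  6.14691417e-01, -7.55013218e-04,  6.35901802e-04]), 'wrist_force': array([ 0.12718622, -0.10229427,  0.22288107]), 'torque': array([-0.05506949, -0.00679384, -0.03205742]), 'finger_gap': 0.08702311759305505}
scene [[410.8, 0.0, 323.3], [0.0, 410.8, 194.6], [0.0, 0.0, 1.0]] [[0.9099, -0.4148, 0.0014, -0.4349], [-0.2335, -0.5151, -0.8247, 0.2444], [0.3429, 0.7501, -0.5655, 1.0811], [0.0, 0.0, 0.0, 1.0]]
top [[515.4, 0.0, 315.6], [0.0, 515.4, 198.1], [0.0, 0.0, 1.0]] [[-0.0094, -1.0, 0.0003, 0.0504], [-0.9794, 0.0091, -0.2018, 0.4976], [0.2018, -0.0022, -0.9794, 1.5241], [0.0, 0.0, 0.0, 1.0]]
wrist [[334.2, 0.0, 317.7], [0.0, 334.2, 191.9], [0.0, 0.0, 1.0]] [[1.0, -0.0003, 0.0007, -0.0001], [0.0001, 0.9585, 0.2852, -0.0795], [-0.0008, -0.2852, 0.9585, -0.1381], [0.0, 0.0, 0.0, 1.0]]
```

View pics/scene0.png

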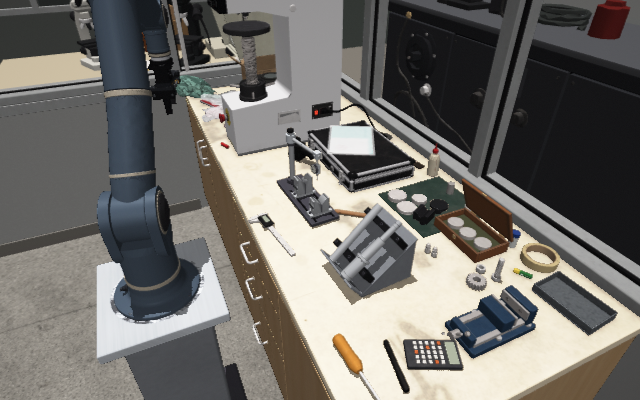

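View pics/top0.png

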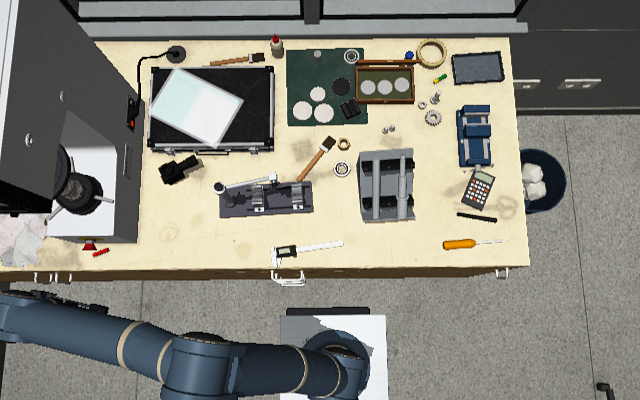

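View pics/wrist0.png

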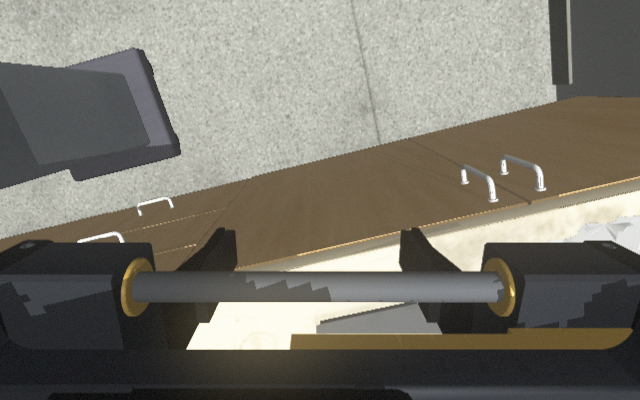

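The top view shows the stand's pillar at about (219,187), the indicator at (272,178), and the rack around (387,185) with two bars at columns 377 and 402. Next I'll zoom in.

```bash
python3 - <<'E'
import cv2
a=cv2.imread("pics/top0.png"); b=cv2.imread("pics/scene0.png")
cv2.imwrite("pics/z1.png",cv2.resize(a[160:235,205:325],None,fx=6.5,fy=6.5,interpolation=cv2.INTER_CUBIC))
cv2.imwrite("pics/z2.png",cv2.resize(a[140:230,345:425],None,fx=6.5,fy=6.5,interpolation=cv2.INTER_CUBIC))
cv2.imwrite("pics/z3.png",cv2.resize(b[120:230,270:345],None,fx=5.4,fy=5.4,interpolation=cv2.INTER_CUBIC))
cv2.imwrite("pics/z4.png",cv2.resize(b[195:305,315:425],None,fx=5.4,fy=5.4,interpolation=cv2.INTER_CUBIC))
E
```

```text
(no output)
```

View pics/z1.png

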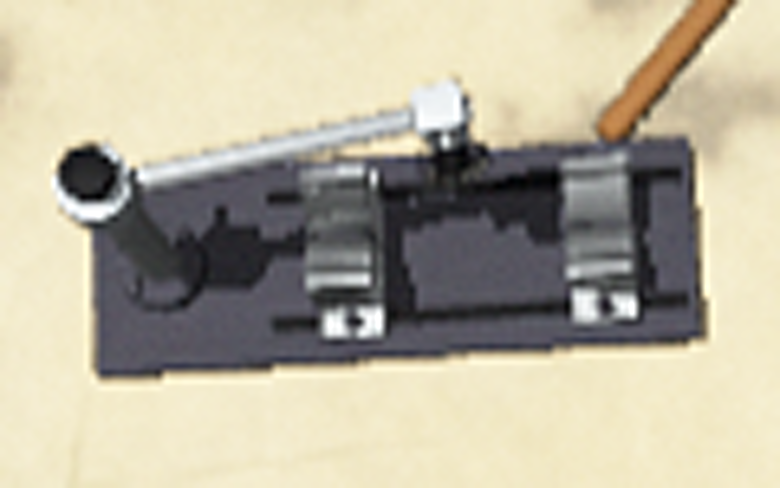

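View pics/z2.png

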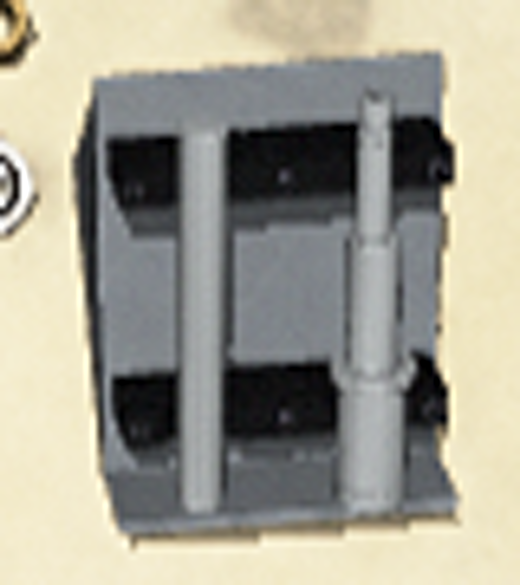

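View pics/z3.png

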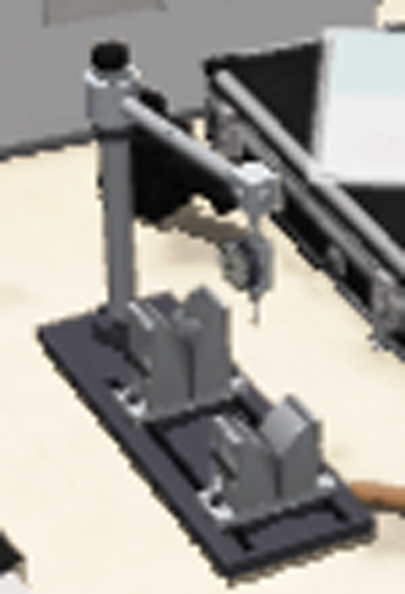

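View pics/z4.png

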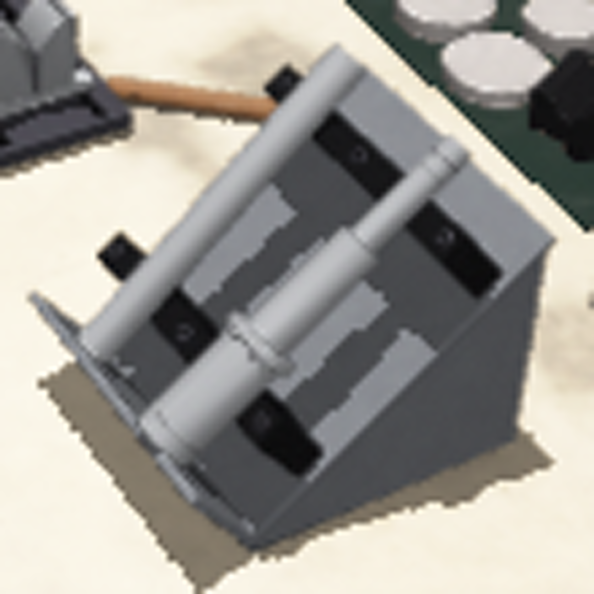

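The stepped shaft is the right-hand part at z2 (375,300), and the plain bar is on the left at (205,320). The block nearer the pillar looks taller. The indicator arm sits a little past 0. Now I'll cast rays.

```bash
cat > h.py <<'E'
import numpy as np, cv2
def cam(n): 
    r=np.load(f"pics/{n}.npz"); return r["mtx"],r["extrinsics"]
def ray(c,uv):
    K,E=c; R=E[:3,:3]; o=-R.T@E[:3,3]; d=R.T@np.linalg.solve(K,[uv[0],uv[1],1]); return o,d/np.linalg.norm(d)
def onz(c,uv,z):
    o,d=ray(c,uv); return o+d*(z-o[2])/d[2]
def tri(c1,u1,c2,u2):
    o1,d1=ray(c1,u1);o2,d2=ray(c2,u2)
    A=np.stack([d1,-d2],1); s=np.linalg.lstsq(A,o2-o1,rcond=None)[0]
    p,q=o1+s[0]*d1,o2+s[1]*d2; return (p+q)/2,np.linalg.norm(p-q)
def proj(c,p):
    K,E=c; q=K@(E[:3,:3]@np.asarray(p)+E[:3,3]); return q[:2]/q[2]
def z(uv,x0,y0,f): return ((uv[0]+.5)/f-.5+x0,(uv[1]+.5)/f-.5+y0)
E
python3 - <<'E'
from h import *
np.set_printoptions(precision=4,suppress=True)
T=cam("top0");S=cam("scene0")
t1=lambda u:z(u,205,160,6.5); t2=lambda u:z(u,345,140,6.5); s3=lambda u:z(u,270,120,5.4); s4=lambda u:z(u,315,195,5.4)
for n,u,h in [("plBL",(99,372),.016),("plBR",(703,337),.016),("plTR",(690,137),.016),("knob",(90,172),.223),("pilbase",(165,288),.016)]:
    print(n,onz(T,t1(u),h))
for n,u,h in [("plL",(40,330),.016),("plbot",(230,572),.016),("plR",(374,520),.016),("knob",(110,50),.223)]:
    print("S",n,onz(S,s3(u),h))
print("knob",tri(T,t1((90,172)),S,s3((110,50))))
print("indblock",tri(T,t1((440,100)),S,s3((256,178))))
print("rack corners top: lowR,highR,highL", onz(T,t2((457,500)),.01),onz(T,t2((440,55)),.135),onz(T,t2((95,80)),.135))
print("highR",tri(T,t2((440,55)),S,s4((553,240))))
print("thin end",tri(T,t2((376,95)),S,s4((455,150))))
print("collar",tri(T,t2((375,368)),S,s4((262,343))))
print("bodythin",tri(T,t2((376,237)),S,s4((362,240))))
print("bar top end",tri(T,t2((204,130)),S,s4((352,65))))
print("thick low",tri(T,t2((371,505)),S,s4((175,440))))
E
```

```text
plBL [0.4487 0.3432 0.016 ]
plBR [0.463  0.0549 0.016 ]
plTR [0.5614 0.0604 0.016 ]
knob [0.4986 0.3108 0.223 ]
pilbase [0.4893 0.3127 0.016 ]
S plL [0.4502 0.3423 0.016 ]
S plbot [0.4642 0.0528 0.016 ]
S plR [0.561  0.0627 0.016 ]
S knob [0.4994 0.3143 0.223 ]
knob (array([0.4981, 0.3104, 0.2249]), np.float64(0.00012286106844894694))
indblock (array([0.5331, 0.1664, 0.2002]), np.float64(0.0021568210688109072))
rack corners top: lowR,highR,highL [ 0.4451 -0.263   0.01  ] [ 0.6287 -0.2405  0.135 ] [ 0.6184 -0.0837  0.135 ]
highR (array([ 0.6293, -0.2409,  0.1322]), np.float64(0.0006080783583323743))
thin end (array([ 0.5973, -0.2033,  0.1701]), np.float64(0.00506989532413009))
collar (array([ 0.4921, -0.2116,  0.0948]), np.float64(0.0005399950680729408))
bodythin (array([ 0.5441, -0.2077,  0.1362]), np.float64(0.0008129559276953307))
bar top end (array([ 0.5839, -0.1277,  0.1722]), np.float64(1.2907463790644918e-06))
thick low (array([ 0.4403, -0.2155,  0.055 ]), np.float64(0.009740690818900518))
```

Call:
carry_out(
  series=[
    {"grip": 1, "dp": [0.2, -0.3, 0.05], "turn": 0},
    {"grip": 1, "dp": [0.4, -0.6, 0.1], "turn": 0},
    {"grip": 1, "dp": [0.6, -0.9, 0.1], "turn": 0},
  ],
  squeeze=10,
)

```text
time: 0.45
tool_pos: [0.2255, 0.5637, 0.2578]
orientation: [0.789, 0.615, 0.0, -0.0]
wrist_force: [0.4, -0.5, -1.0]
finger_gap: 0.0707
```

Call:
carry_out(
  series=[
    {"grip": 1, "dp": [0.2, -0.3, 0], "turn": 0},
    {"grip": 1, "dp": [0.4, -0.6, 0], "turn": 0},
    {"grip": 1, "dp": [0.6, -0.9, 0], "turn": 0},
  ],
)

```text
time: 0.75
tool_pos: [0.2855, 0.473, 0.2573]
orientation: [0.789, 0.615, -0.0, 0.0]
wrist_force: [-0.5, -0.5, 0.6]
finger_gap: 0.0469
```

Call:
carry_out(
  series=[
    {"grip": 1, "dp": [0.2, -0.3, 0], "turn": 0},
    {"grip": 1, "dp": [0.4, -0.6, 0], "turn": 0},
    {"grip": 1, "dp": [0.6, -0.9, 0], "turn": 0},
  ],
)

```text
time: 1.05
tool_pos: [0.3454, 0.3831, 0.2574]
orientation: [0.789, 0.615, -0.0, -0.0]
wrist_force: [1.0, 0.3, 0.5]
finger_gap: 0.023
```

Call:
carry_out(
  series=[
    {"grip": 1, "dp": [0.2, -0.3, 0], "turn": 0},
    {"grip": 1, "dp": [0.4, -0.6, 0], "turn": 0},
    {"grip": 1, "dp": [0.6, -0.9, 0], "turn": 0},
  ],
)

```text
time: 1.35
tool_pos: [0.4054, 0.2931, 0.2575]
orientation: [0.789, 0.615, -0.0, -0.0]
wrist_force: [0.5, -0.3, 0.2]
finger_gap: 0.0031
```

Call:
carry_out(
  series=[
    {"grip": 1, "dp": [0.17, -0.26, 0], "turn": 0},
    {"grip": 1, "dp": [0.35, -0.52, 0], "turn": 0},
    {"grip": 1, "dp": [0.53, -0.78, -0.1], "turn": 0},
    {"grip": 1, "dp": [0.53, -0.78, -0.33], "turn": 0},
    {"grip": 1, "dp": [0.53, -0.78, -0.56], "turn": 0},
    {"grip": 1, "dp": [0.53, -0.78, -0.56], "turn": 0},
  ],
)

```text
time: 1.95
tool_pos: [0.4559, 0.2153, 0.1988]
orientation: [0.789, 0.614, -0.003, -0.0]
wrist_force: [-0.2, 0.3, -0.3]
finger_gap: 0.0004
```

```bash
cat > snap.py <<'E'
import sys
from cell import arm, viewer
import cv2, numpy as np
tag=sys.argv[1]
for n in sys.argv[2:]:
    s=arm.state(); r=viewer.read_camera(n); r["pos"]=s["tool_pos"]; r["q"]=s["orientation"]
    cv2.imwrite(f"pics/{n}{tag}.png",r["frame"][:,:,::-1]); np.savez(f"pics/{n}{tag}.npz",**r)
E
python3 snap.py 1 scene
python3 - <<'E'
import cv2
b=cv2.imread("pics/scene1.png")
cv2.imwrite("pics/s1z.png",cv2.resize(b[90:240,210:370],None,fx=4,fy=4,interpolation=cv2.INTER_CUBIC))
import numpy as np
from scipy.spatial.transform import Rotation as R
E
```

```text
(no output)
```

View pics/s1z.png

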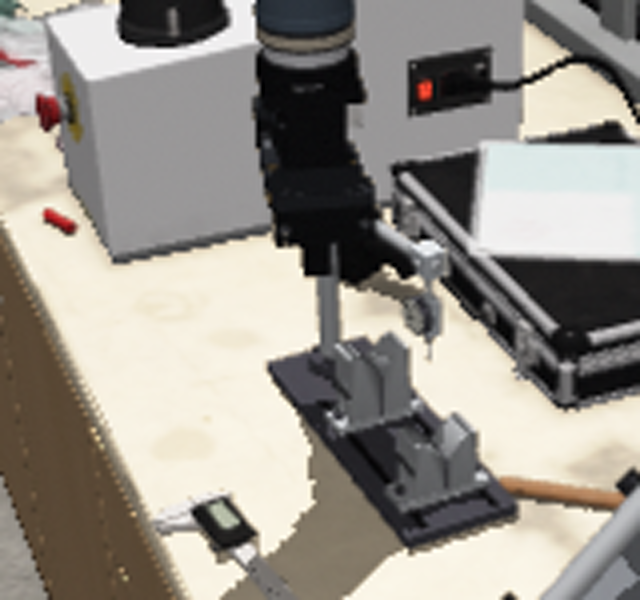

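The fingers are shut at bar height on the robot's side of the bar. Next I'll push it along its arc.

Call:
carry_out(
  series=[
    {"grip": 1, "dp": [0.17, 0.04, 0], "turn": 0},
    {"grip": 1, "dp": [0.3, 0.07, 0], "turn": 0},
    {"grip": 1, "dp": [0.4, 0.09, 0], "turn": 0},
    {"grip": 1, "dp": [0.48, 0.1, 0], "turn": 0},
    {"grip": 1, "dp": [0.56, 0.11, 0], "turn": 0},
    {"grip": 1, "dp": [0.64, 0.12, 0], "turn": 0},
    {"grip": 1, "dp": [0.72, 0.155, 0], "turn": 0},
    {"grip": 1, "dp": [0.8, 0.19, 0], "turn": 0},
    {"grip": 1, "dp": [0.875, 0.225, 0], "turn": 0},
  ],
)

```text
time: 2.9
tool_pos: [0.5459, 0.2393, 0.2014]
orientation: [0.789, 0.615, -0.0, -0.0]
wrist_force: [-2.4, -0.3, -0.6]
finger_gap: 0.0008
```

Call:
carry_out(
  series=[
    {"grip": 1, "dp": [0.07, 0.06, 0], "turn": 0},
    {"grip": 1, "dp": [0.13, 0.115, 0], "turn": 0},
    {"grip": 1, "dp": [0.195, 0.17, 0], "turn": 0},
    {"grip": 1, "dp": [0.24, 0.23, 0], "turn": 0},
    {"grip": 1, "dp": [0.28, 0.29, 0], "turn": 0},
    {"grip": 1, "dp": [0.315, 0.355, 0], "turn": 0},
    {"grip": 1, "dp": [0.34, 0.41, 0], "turn": 0},
    {"grip": 1, "dp": [0.36, 0.46, 0], "turn": 0},
  ],
)

```text
time: 3.7
tool_pos: [0.5815, 0.2854, 0.2015]
orientation: [0.789, 0.615, -0.0, 0.0]
wrist_force: [-1.1, -1.7, 0.3]
finger_gap: 0.0004
```

```bash
python3 snap.py 2 scene
python3 - <<'E'
import cv2
b=cv2.imread("pics/scene2.png")
cv2.imwrite("pics/s2z.png",cv2.resize(b[90:240,210:370],None,fx=4,fy=4,interpolation=cv2.INTER_CUBIC))
E
```

```text
(no output)
```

View pics/s2z.png

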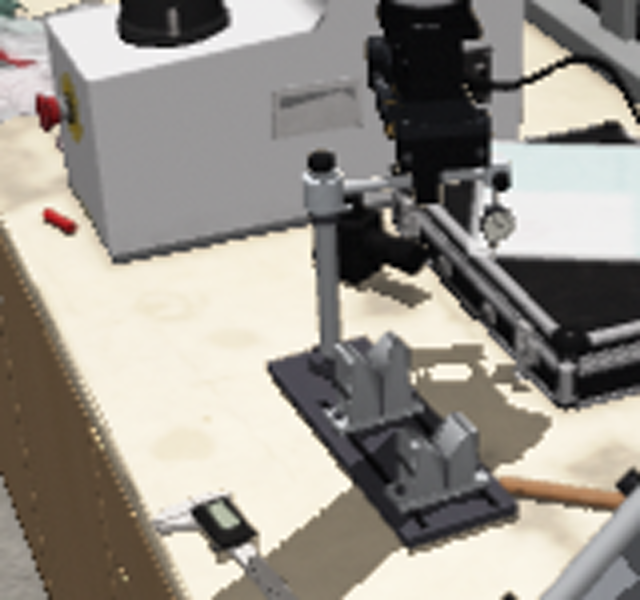

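The arm has followed and now points nearly away from the robot. I'll push on to the stop in small steps.

Call:
carry_out(
  series=[
    {"grip": 1, "dp": [0.01, 0.03, 0], "turn": 0},
    {"grip": 1, "dp": [0.01, 0.05, 0], "turn": 0},
  ],
)

```text
time: 3.95
tool_pos: [0.5827, 0.29, 0.2016]
orientation: [0.789, 0.615, 0.0, 0.0]
wrist_force: [-0.5, -1.8, -0.0]
finger_gap: 0.0004
```

Call:
carry_out(
  series=[
    {"grip": 1, "dp": [0, 0.02, 0], "turn": 0},
    {"grip": 1, "dp": [0, 0.03, 0], "turn": 0},
  ],
)

```text
time: 4.15
tool_pos: [0.583, 0.2929, 0.2017]
orientation: [0.789, 0.615, 0.001, 0.0]
wrist_force: [1.2, -2.0, -0.4]
finger_gap: 0.0005
```

Call:
carry_out(
  series=[
    {"grip": 1, "dp": [0, 0.02, 0], "turn": 0},
    {"grip": 1, "dp": [0, 0.03, 0], "turn": 0},
  ],
)

```text
time: 4.35
tool_pos: [0.5828, 0.2961, 0.2018]
orientation: [0.789, 0.615, 0.0, 0.0]
wrist_force: [1.1, -1.3, -0.4]
finger_gap: 0.0006
```

Call:
carry_out(
  series=[
    {"grip": 1, "dp": [0, 0.02, 0], "turn": 0},
  ],
)

```text
time: 4.45
tool_pos: [0.5829, 0.297, 0.2017]
orientation: [0.789, 0.615, -0.0, 0.001]
wrist_force: [1.0, -6.4, 0.6]
finger_gap: 0.0002
```

Call:
carry_out(
  series=[
    {"grip": 1, "dp": [0, 0.01, 0], "turn": 0},
  ],
)

```text
time: 4.55
tool_pos: [0.5829, 0.2971, 0.2017]
orientation: [0.789, 0.614, -0.001, 0.001]
wrist_force: [1.0, -6.7, 1.1]
finger_gap: 0.0005
```

Call:
carry_out(
  series=[
    {"grip": 1, "dp": [0, 0.02, 0], "turn": 0},
    {"grip": 1, "dp": [0, 0.02, 0], "turn": 0},
  ],
)

```text
time: 4.75
tool_pos: [0.583, 0.2972, 0.2017]
orientation: [0.789, 0.614, -0.002, 0.002]
wrist_force: [0.1, -8.5, 2.3]
finger_gap: 0.0001
```

Call:
carry_out(
  series=[
    {"grip": 1, "dp": [0, -0.1, 0], "turn": 0},
    {"grip": 1, "dp": [0, -0.4, 0], "turn": 0},
    {"grip": 0.5, "dp": [0, -0.7, 0.2], "turn": 0},
    {"grip": 0, "dp": [0, -1, 0.5], "turn": -0.1},
    {"grip": -0.15, "dp": [0, -1, 0.7], "turn": -0.2},
  ],
)

```text
time: 5.25
tool_pos: [0.5833, 0.1962, 0.2739]
orientation: [0.875, 0.484, 0.001, 0.0]
wrist_force: [0.8, 0.2, -0.2]
finger_gap: 0.0173
```

```bash
python3 snap.py 3 scene top
python3 - <<'E'
import cv2
b=cv2.imread("pics/scene3.png");a=cv2.imread("pics/top3.png")
cv2.imwrite("pics/s3z.png",cv2.resize(b[90:240,210:370],None,fx=4,fy=4,interpolation=cv2.INTER_CUBIC))
cv2.imwrite("pics/t3z.png",cv2.resize(a[110:240,200:330],None,fx=4.5,fy=4.5,interpolation=cv2.INTER_CUBIC))
E
```

```text
(no output)
```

View pics/s3z.png

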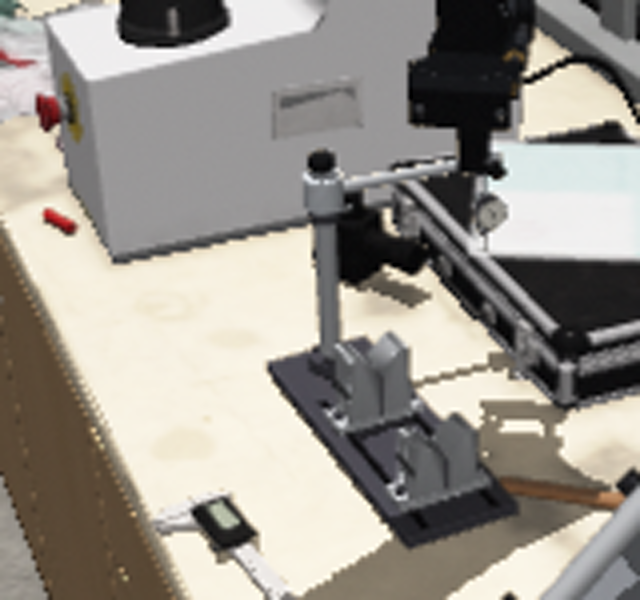

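View pics/t3z.png

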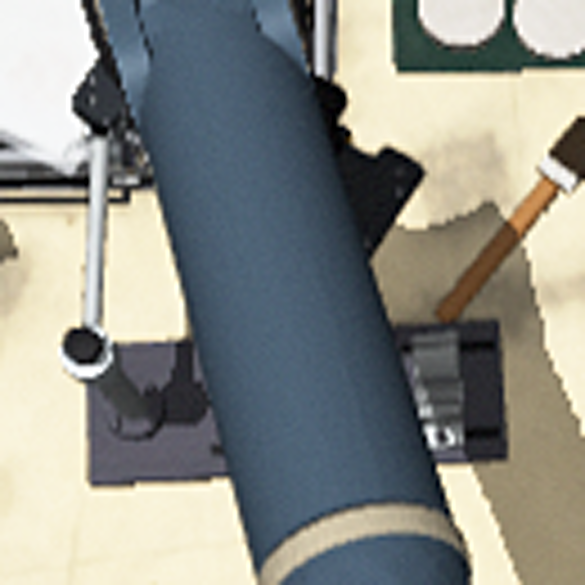

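The indicator arm is at its stop, pointing away from the robot. In the top crop the bar runs (85,345) to (97,140). Next I'll move to view the shaft with the wrist turned.

Call:
carry_out(
  series=[
    {"grip": -0.15, "dp": [-0.05, -0.2, 0.1], "turn": -0.08},
    {"grip": -0.15, "dp": [-0.1, -0.4, 0.15], "turn": -0.17},
    {"grip": -0.15, "dp": [-0.15, -0.65, 0.2], "turn": -0.26},
    {"grip": -0.15, "dp": [-0.2, -1, 0.25], "turn": -0.35},
  ],
)

```text
time: 5.75
tool_pos: [0.5614, 0.1039, 0.2954]
orientation: [0.972, 0.236, -0.001, -0.001]
wrist_force: [0.8, 0.0, -0.1]
finger_gap: 0.0491
```

Call:
carry_out(
  series=[
    {"grip": -0.15, "dp": [-0.05, -0.2, 0], "turn": -0.09},
    {"grip": -0.15, "dp": [-0.1, -0.4, 0], "turn": -0.18},
    {"grip": -0.15, "dp": [-0.15, -0.65, 0], "turn": -0.27},
    {"grip": -0.15, "dp": [-0.2, -1, 0], "turn": -0.36},
  ],
)

```text
time: 6.15
tool_pos: [0.5419, 0.0037, 0.2953]
orientation: [0.999, -0.044, -0.001, -0.001]
wrist_force: [0.9, 0.3, -0.7]
finger_gap: 0.0501
```

Call:
carry_out(
  series=[
    {"grip": -0.15, "dp": [-0.05, -0.2, 0], "turn": -0.09},
    {"grip": -0.15, "dp": [-0.1, -0.4, 0], "turn": -0.18},
    {"grip": -0.15, "dp": [-0.15, -0.65, 0], "turn": -0.27},
    {"grip": -0.15, "dp": [-0.2, -1, 0], "turn": -0.36},
  ],
)

```text
time: 6.55
tool_pos: [0.5224, -0.0964, 0.2954]
orientation: [0.947, -0.321, -0.001, -0.001]
wrist_force: [1.5, 0.0, 0.5]
finger_gap: 0.05
```

Call:
carry_out(
  series=[
    {"grip": -0.15, "dp": [-0.05, -0.2, 0], "turn": -0.09},
    {"grip": -0.15, "dp": [-0.1, -0.4, 0], "turn": -0.18},
    {"grip": -0.15, "dp": [-0.2, -0.65, 0], "turn": -0.27},
    {"grip": -0.15, "dp": [-0.24, -1, 0], "turn": -0.36},
    {"grip": -0.15, "dp": [-0.24, -1.0, 0], "turn": -0.53},
    {"grip": -0.15, "dp": [-0.24, -1.0, 0], "turn": -0.53},
    {"grip": -0.15, "dp": [-0.24, -1.0, 0], "turn": -0.53},
  ],
)

```text
time: 7.25
tool_pos: [0.4987, -0.1975, 0.2955]
orientation: [0.737, -0.676, -0.001, 0.0]
wrist_force: [-0.9, 0.3, -0.3]
finger_gap: 0.0498
```

```bash
python3 snap.py 4 wrist; python3 -c "
import numpy as np;r=np.load('pics/wrist4.npz');print(r['pos'],r['q'],2*np.arctan2(r['q'][1],r['q'][0]))"
```

```text
[ 0.4986922  -0.1975001   0.29546795] [ 7.36730561e-01 -6.76186113e-01 -6.20648229e-04  1.89258495e-04] -1.4851473534733524
```

View pics/wrist4.png

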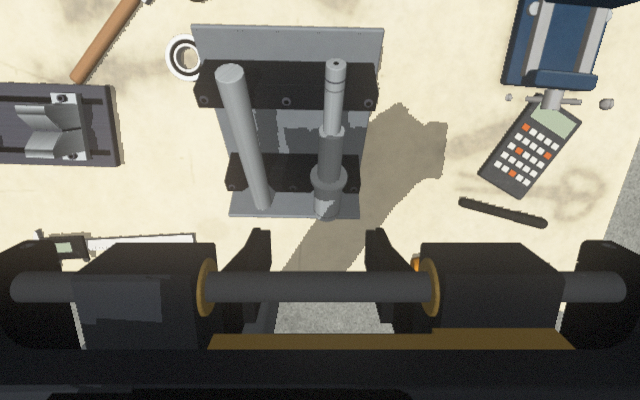

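The wrist view shows the shaft clearly, from its thin end at (336,65) to its thick end at (326,215), with the collar at (328,180). I'll zoom in.

```bash
python3 - <<'E'
import cv2
a=cv2.imread("pics/wrist4.png")
cv2.imwrite("pics/w4z.png",cv2.resize(a[45:225,270:400],None,fx=4.5,fy=3.3333*1.0,interpolation=cv2.INTER_CUBIC) if 0 else cv2.resize(a[50:125,290:390],None,fx=7,fy=7,interpolation=cv2.INTER_CUBIC))
cv2.imwrite("pics/w4y.png",cv2.resize(a[120:225,290:375],None,fx=5.7,fy=5.7,interpolation=cv2.INTER_CUBIC))
E
```

```text
(no output)
```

View pics/w4z.png

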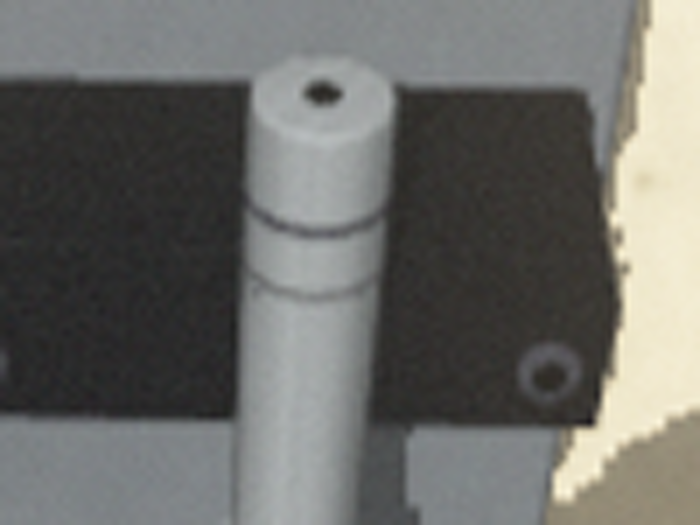

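View pics/w4y.png

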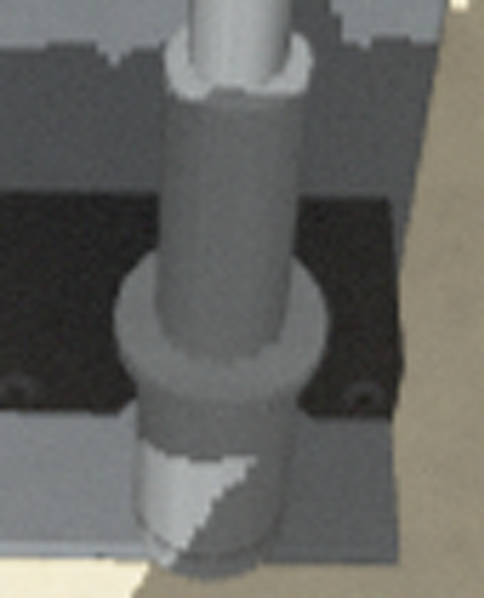

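```bash
cat >> h.py <<'E'
from scipy.spatial.transform import Rotation as Rot
from scipy.optimize import least_squares
def wcam(n):
    r=np.load(f"pics/{n}.npz"); T=np.eye(4);T[:3,:3]=Rot.from_quat(r["q"]).as_matrix();T[:3,3]=r["pos"]
    return r["mtx"],np.linalg.inv(T@r["mount"])
E
python3 - <<'E'
from h import *
np.set_printoptions(precision=4,suppress=True)
W=wcam("wrist4");T=cam("top0")
wz=lambda u:z(u,290,50,7); wy=lambda u:z(u,290,120,5.7); t2=lambda u:z(u,345,140,6.5)
obs=[(W,wz((322,93)),.1),(W,wy((239,62)),.034),(W,wy((221,316)),-.030),(T,t2((375,238)),.034),(T,t2((372,368)),-.031)]
def axis(p): 
    y,s=p[3:5]; return np.array([np.cos(s)*np.cos(y),np.cos(s)*np.sin(y),np.sin(s)])
for fix in (0,1):
    def f(p):
        r=[proj(c,p[:3]+x*axis(p))-np.array(u) for c,u,x in obs]
        return np.r_[np.ravel(r),(p[4]-.65)*(1000 if fix else 0)]
    s=least_squares(f,[.527,-.21,.102,.07,.65]); print(s.x,f(s.x)[:-1].reshape(-1,2).round(2).tolist())
# deck corners of high edge, and bar end, in wrist
for n,u in [("edgeR",(383,29)),("edgeL",(193,25))]: print(n,onz(W,u,.135))
E
```

```text
[ 0.5177 -0.2071  0.1138  0.0687  0.6507] [[0.09, 0.24], [-0.02, -0.38], [0.31, 0.36], [-0.75, -0.34], [-0.51, -0.26]]
[ 0.5177 -0.2071  0.1137  0.0686  0.65  ] [[0.09, 0.23], [-0.02, -0.38], [0.32, 0.37], [-0.75, -0.33], [-0.52, -0.24]]
edgeR [ 0.6293 -0.2391  0.135 ]
edgeL [ 0.6191 -0.0851  0.135 ]
```

Call:
carry_out(
  series=[
    {"grip": -0.15, "dp": [0.07, -0.05, -0.3], "turn": -0.01},
    {"grip": -0.15, "dp": [0.15, -0.1, -0.6], "turn": -0.01},
    {"grip": -0.15, "dp": [0.15, -0.1, -0.85], "turn": -0.01},
    {"grip": -0.15, "dp": [0.15, -0.1, -1], "turn": -0.01},
    {"grip": -0.15, "dp": [0.15, -0.1, -1], "turn": -0.01},
  ],
)

```text
time: 7.8
tool_pos: [0.5123, -0.2076, 0.1944]
orientation: [0.731, -0.682, -0.002, 0.001]
wrist_force: [0.3, -0.3, 0.1]
finger_gap: 0.0503
```

```bash
python3 snap.py 5 wrist; python3 -c "
import numpy as np;r=np.load('pics/wrist5.npz');print(r['pos'],r['q'],2*np.arctan2(r['q'][1],r['q'][0]))"
```

```text
[ 0.51232941 -0.20759808  0.19444893] [ 0.73094381 -0.68243394 -0.00203647  0.00096114] -1.5021793813386366
```

View pics/wrist5.png

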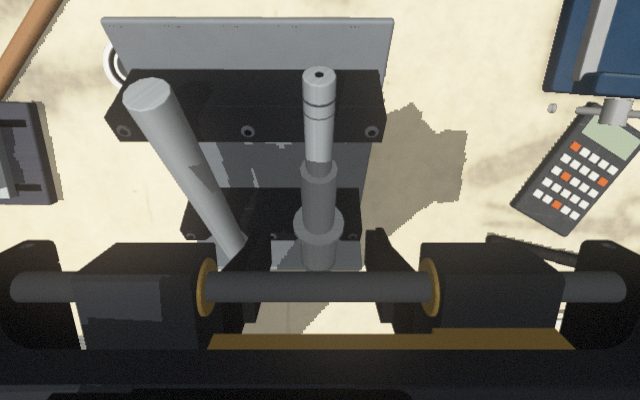

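The shaft is centred between the fingers at column 318. Now I'll descend.

Call:
carry_out(
  series=[
    {"grip": -0.15, "dp": [0.01, 0, -0.25], "turn": 0},
    {"grip": -0.15, "dp": [0.01, 0, -0.45], "turn": 0},
    {"grip": -0.15, "dp": [0.01, 0, -0.6], "turn": 0},
    {"grip": -0.15, "dp": [0.01, 0, -0.7], "turn": 0},
    {"grip": -0.15, "dp": [0.01, 0, -0.75], "turn": 0},
    {"grip": -0.15, "dp": [0.01, 0, -0.75], "turn": 0},
  ],
)

```text
time: 8.45
tool_pos: [0.5145, -0.209, 0.1216]
orientation: [0.73, -0.683, 0.0, -0.0]
wrist_force: [0.5, 0.1, 0.0]
finger_gap: 0.0501
```

Call:
carry_out(
  series=[
    {"grip": 0.2, "dp": [0, 0, 0], "turn": 0},
    {"grip": 0.4, "dp": [0, 0, 0], "turn": 0},
    {"grip": 0.6, "dp": [0, 0, 0], "turn": 0},
    {"grip": 0.6, "dp": [0, 0, 0], "turn": 0},
    {"grip": 0.8, "dp": [0, 0, 0], "turn": 0},
    {"grip": 0.8, "dp": [0, 0, 0], "turn": 0},
  ],
  squeeze=45,
)

```text
time: 9.05
tool_pos: [0.5145, -0.2078, 0.1218]
orientation: [0.73, -0.683, -0.001, -0.001]
wrist_force: [-0.3, 4.1, 6.4]
finger_gap: 0.0233
```

Call:
carry_out(
  series=[
    {"grip": 0.8, "dp": [0, 0, 0.05], "turn": 0},
    {"grip": 0.8, "dp": [0, 0, 0.12], "turn": 0},
    {"grip": 0.8, "dp": [0, 0, 0.25], "turn": 0},
    {"grip": 0.8, "dp": [0, 0, 0.4], "turn": 0},
    {"grip": 0.8, "dp": [0, 0, 0.6], "turn": 0},
    {"grip": 0.8, "dp": [0, 0, 0.8], "turn": 0},
    {"grip": 0.8, "dp": [0, 0, 1], "turn": 0},
  ],
)

```text
time: 9.75
tool_pos: [0.5142, -0.2094, 0.2235]
orientation: [0.73, -0.684, 0.001, -0.0]
wrist_force: [-0.6, 0.3, -4.5]
finger_gap: 0.0232
```

```bash
python3 snap.py 6 scene wrist; python3 - <<'E'
import cv2,numpy as np
b=cv2.imread("pics/scene6.png")
cv2.imwrite("pics/s6z.png",cv2.resize(b[130:310,280:460],None,fx=3.3,fy=3.3,interpolation=cv2.INTER_CUBIC))
E
```

```text
(no output)
```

View pics/s6z.png

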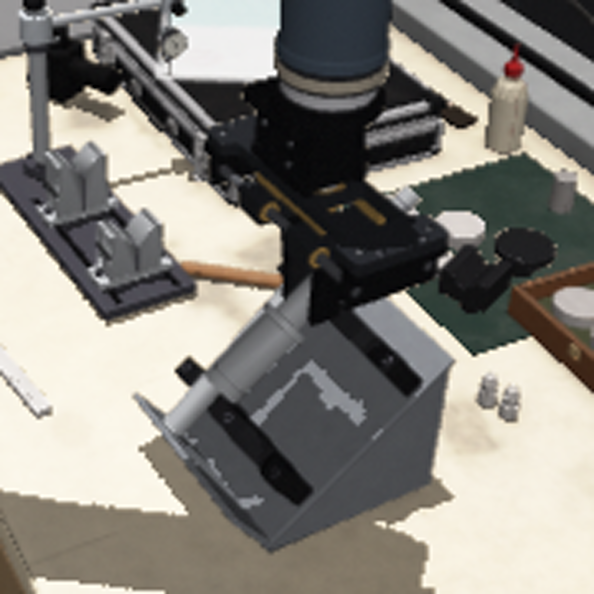

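View pics/wrist6.png

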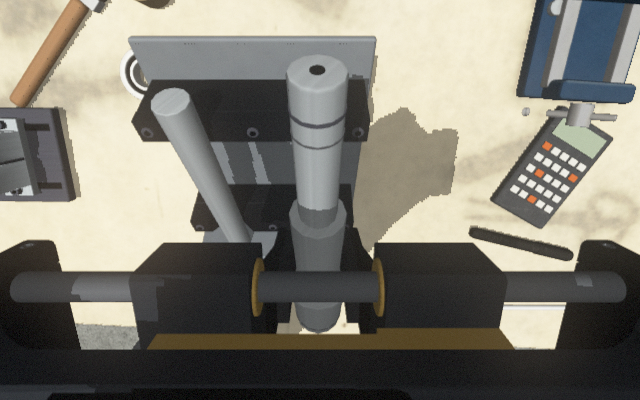

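The shaft is lifted and still sloping, with its thin end at wrist (317,70), and it weighs about 4.7 N. To level it I'll press the thick end gently on the rack's high edge (z = 0.135) so that it pivots in the pads.

Call:
carry_out(
  series=[
    {"grip": 0.8, "dp": [0, 0, 0.25], "turn": 0},
    {"grip": 0.8, "dp": [0.15, 0, 0.45], "turn": 0},
    {"grip": 0.8, "dp": [0.4, 0, 0.5], "turn": 0},
    {"grip": 0.8, "dp": [0.7, 0, 0.5], "turn": 0},
    {"grip": 0.8, "dp": [1, 0, 0.5], "turn": 0},
  ],
)

```text
time: 10.35
tool_pos: [0.6151, -0.2086, 0.2712]
orientation: [0.73, -0.683, -0.0, -0.0]
wrist_force: [0.9, 0.5, -3.9]
finger_gap: 0.0229
```

Call:
carry_out(
  series=[
    {"grip": 0.8, "dp": [0.2, 0, 0], "turn": 0},
    {"grip": 0.8, "dp": [0.4, 0, 0], "turn": 0},
    {"grip": 0.8, "dp": [0.55, 0, 0], "turn": 0},
    {"grip": 0.8, "dp": [0.65, 0, 0], "turn": 0},
    {"grip": 0.8, "dp": [0.65, 0, -0.2], "turn": 0},
    {"grip": 0.8, "dp": [0.65, 0, -0.4], "turn": 0},
    {"grip": 0.8, "dp": [0.65, 0, -0.5], "turn": 0},
    {"grip": 0.8, "dp": [0.65, 0, -0.58], "turn": 0},
  ],
)

```text
time: 11.15
tool_pos: [0.6789, -0.2088, 0.2124]
orientation: [0.73, -0.684, -0.001, 0.0]
wrist_force: [0.2, 0.3, -3.9]
finger_gap: 0.0228
```

```bash
python3 snap.py 7 scene wrist; python3 - <<'E'
import cv2,numpy as np
b=cv2.imread("pics/scene7.png")
cv2.imwrite("pics/s7z.png",cv2.resize(b[130:310,300:480],None,fx=3.3,fy=3.3,interpolation=cv2.INTER_CUBIC))
E
```

```text
(no output)
```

View pics/s7z.png

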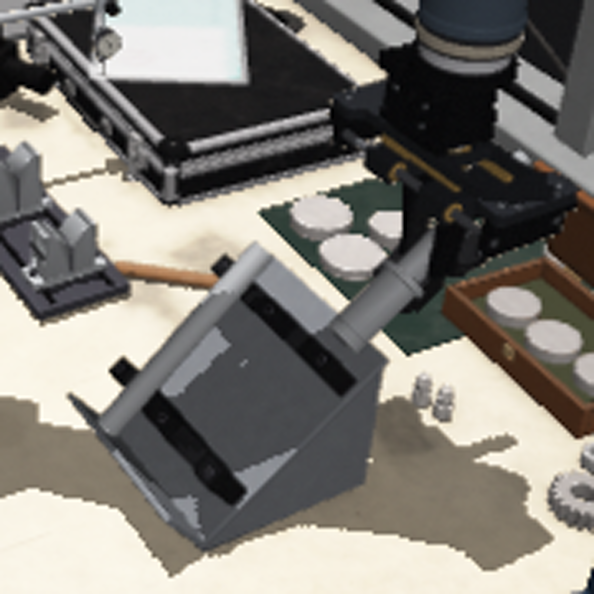

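View pics/wrist7.png

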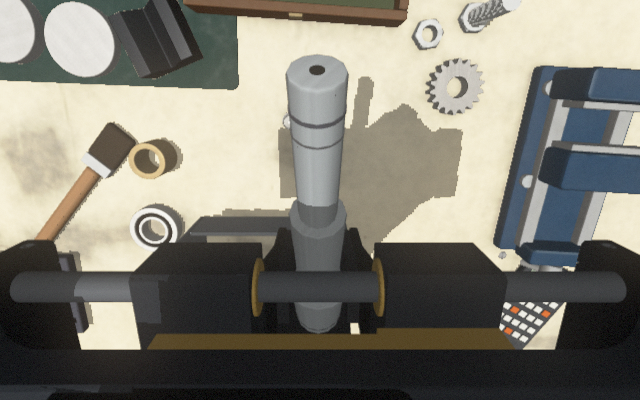

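Call:
carry_out(
  series=[
    {"grip": 0.8, "dp": [0, 0, -0.05], "turn": 0},
    {"grip": 0.8, "dp": [0.01, 0, -0.1], "turn": 0},
    {"grip": 0.8, "dp": [0.03, 0, -0.14], "turn": 0},
    {"grip": 0.8, "dp": [0.05, 0, -0.18], "turn": 0},
    {"grip": 0.8, "dp": [0.07, 0, -0.22], "turn": 0},
  ],
  squeeze=30,
)

```text
time: 11.75
tool_pos: [0.6871, -0.2091, 0.192]
orientation: [0.73, -0.683, 0.001, -0.0]
wrist_force: [0.2, 0.9, 0.4]
finger_gap: 0.0232
```

```bash
python3 snap.py 8 scene wrist; python3 - <<'E'
import cv2,numpy as np
b=cv2.imread("pics/scene8.png"); w=cv2.imread("pics/wrist8.png")
s=cv2.resize(b[150:310,320:460],None,fx=2.5,fy=2.5,interpolation=cv2.INTER_CUBIC)
cv2.imwrite("pics/s8z.png",np.hstack([s,w[:,150:500]]))
E
```

```text
(no output)
```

View pics/s8z.png

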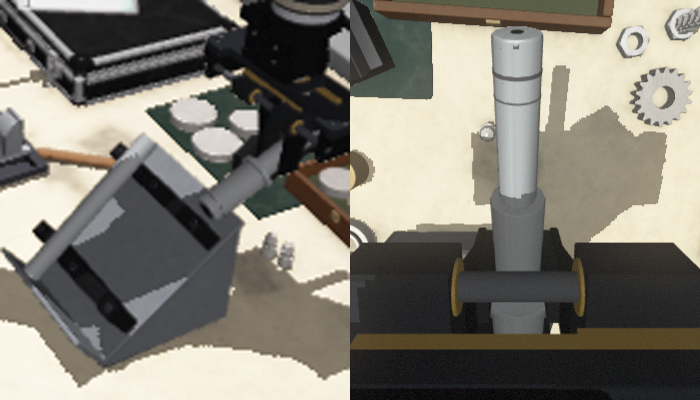

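It's pivoting as planned, with only about 4 N of contact. I'll carry on.

Call:
carry_out(
  series=[
    {"grip": 0.8, "dp": [0.02, 0, -0.04], "turn": 0},
    {"grip": 0.8, "dp": [0.04, 0, -0.08], "turn": 0},
    {"grip": 0.8, "dp": [0.06, 0, -0.12], "turn": 0},
    {"grip": 0.8, "dp": [0.08, 0, -0.16], "turn": 0},
    {"grip": 0.8, "dp": [0.1, 0, -0.2], "turn": 0},
    {"grip": 0.8, "dp": [0.11, 0, -0.23], "turn": 0},
    {"grip": 0.8, "dp": [0.11, 0, -0.25], "turn": 0},
  ],
)

```text
time: 12.55
tool_pos: [0.6978, -0.2086, 0.1661]
orientation: [0.73, -0.683, 0.0, -0.0]
wrist_force: [2.3, 0.8, -0.1]
finger_gap: 0.0229
```

```bash
python3 snap.py 9 scene wrist; python3 - <<'E'
import cv2,numpy as np
b=cv2.imread("pics/scene9.png"); w=cv2.imread("pics/wrist9.png")
s=cv2.resize(b[150:310,320:460],None,fx=2.5,fy=2.5,interpolation=cv2.INTER_CUBIC)
cv2.imwrite("pics/s9z.png",np.hstack([s,w[:,150:500]]))
E
```

```text
(no output)
```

View pics/s9z.png

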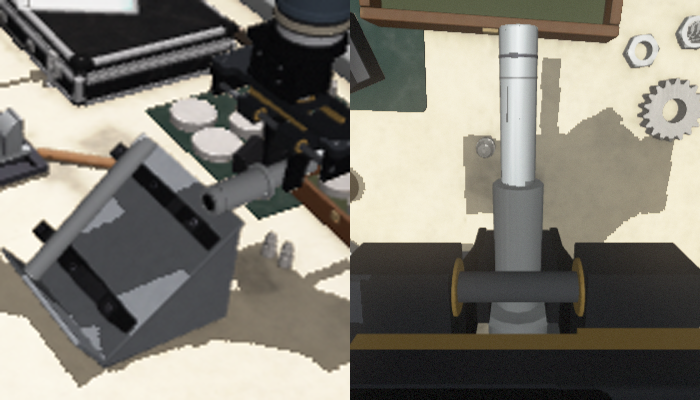

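```bash
cat > tilt.py <<'E'
import sys
from h import *
np.set_printoptions(precision=2,suppress=True)
r=np.load(f"pics/{sys.argv[1]}.npz"); c=(r["mtx"],np.linalg.inv(r["mount"])); g=r["frame"]
gray=cv2.cvtColor(g,cv2.COLOR_RGB2GRAY).astype(float)
def rim(xs,rad,t,z0=.0105,xs0=-.004):
    a=np.array([0,-np.cos(t),-np.sin(t)]); up=np.array([0,np.sin(t),-np.cos(t)])   # t>0: thin end up (tool z down)
    p=np.array([0,0,z0])+(xs-xs0)*a
    w=np.array([rad,0,0])
    return proj(c,p+rad*up),proj(c,p-w),proj(c,p+w)
for t in np.radians([-4,-2,0,2,4,6]):
    A=rim(.1,.008,t);B=rim(.034,.012,t);C=rim(-.03,.02,t)
    print(round(np.degrees(t)),"end row",A[0][1],"w",A[2][0]-A[1][0],"| step row",B[0][1],"w",B[2][0]-B[1][0],"sides",B[1],"| collar",C[0][1])
cv2.imwrite(f"pics/{sys.argv[1]}e.png",cv2.resize(g[10:210,270:370,::-1],None,fx=5 if 0 else 4,fy=3,interpolation=cv2.INTER_CUBIC))
col=gray[:,318]; d=np.diff(col); 
print("rows w/ big gradient",[(i,int(d[i])) for i in range(5,230) if abs(d[i])>12])
for row in (40,100,170,200):
    e=np.diff(gray[row]); print(row,[(i,int(e[i])) for i in range(280,360) if abs(e[i])>25])
E
python3 tilt.py wrist9
```

```text
-4 end row 23.21729815230764 w 37.674348289200054 | step row 186.27336451664863 w 51.26472049092615 sides [292.6  181.05] | collar 328.5474795872533
-2 end row 21.64469401440378 w 38.634406408100176 | step row 187.90605861485264 w 51.690481319148205 sides [292.39 181.63] | collar 328.6240188300313
0 end row 20.35810710723139 w 39.63521660838478 | step row 189.66283386195676 w 52.11939030563127 sides [292.17 182.33] | collar 328.60527645276926
2 end row 19.38420505672495 w 40.677976523514474 | step row 191.5435957614553 w 52.550891663266555 sides [291.96 183.13] | collar 328.49324952805375
4 end row 18.751622128407625 w 41.76382070719836 | step row 193.5479119181867 w 52.98439758597402 sides [291.74 184.05] | collar 328.2900423658886
6 end row 18.491006483552244 w 42.893797640666435 | step row 195.67499196342342 w 53.41928811887618 sides [291.53 185.08] | collar 327.997853043795
rows w/ big gradient [(22, 23), (23, 63), (24, 32), (52, -31), (53, -59), (54, -28), (55, 17), (56, 74), (57, 27), (76, -44), (77, 13), (78, 33), (185, -44), (186, -54), (187, -18), (189, 17)]
40 [(297, -28), (298, -61), (337, 86), (357, -28)]
100 [(299, -75), (306, -56), (307, 61), (336, 104), (340, -33), (341, -46), (359, 84)]
170 [(301, 46)]
200 []
```

```bash
python3 - <<'E'
import cv2
cv2.imwrite("pics/w9e.png",cv2.resize(cv2.imread("pics/wrist9.png")[10:210,270:370],None,fx=3,fy=3,interpolation=cv2.INTER_CUBIC))
E
```

```text
(no output)
```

View pics/w9e.png

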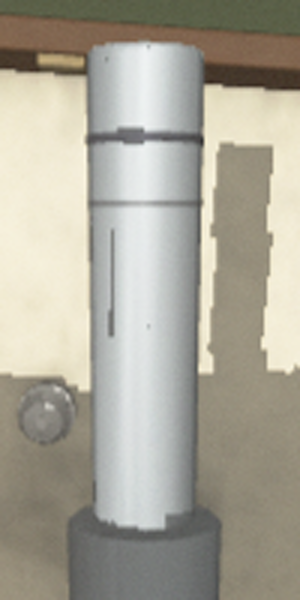

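```bash
cat > tilt2.py <<'E'
import sys
from h import *
np.set_printoptions(precision=4,suppress=True)
def run(name,rows,xc,half=19,sr=6,rad=.008,ends=None,tool=True):
    r=np.load(f"pics/{name}.npz"); M=r["mount"]; K=r["mtx"]; c=(K,np.linalg.inv(M))
    gray=cv2.GaussianBlur(cv2.cvtColor(r["frame"],cv2.COLOR_RGB2GRAY),(1,3),0).astype(float)
    L=[[],[]]
    for v in range(*rows):
        for k,s in enumerate((-1,1)):
            u0=int(round(xc+s*half)); seg=np.abs(np.diff(gray[v,u0-sr:u0+sr+1]))
            i=seg.argmax()
            if seg[i]<15: continue
            w=seg[max(0,i-1):i+2]; j=np.arange(max(0,i-1),max(0,i-1)+len(w))
            L[k].append((u0-sr+(w*j).sum()/w.sum()+.5,v))
    res=[]
    for k in (0,1):
        P=np.array(L[k]); 
        for _ in range(6):
            f=np.polyfit(P[:,1],P[:,0],1); e=P[:,0]-np.polyval(f,P[:,1]); P=P[np.abs(e)<max(.35,2*np.median(np.abs(e)))]
        res.append((f,len(P),e.std()))
    print(name,[(x[0],x[1],round(x[2],2)) for x in res])
    v0,v1=rows[0],rows[1]
    # tangent planes in tool axes
    Ki=np.linalg.inv(K); n=[]
    for f,_,_ in res:
        a=Ki@[np.polyval(f,v0),v0,1]; b=Ki@[np.polyval(f,v1),v1,1]; m=np.cross(a,b); n.append(M[:3,:3]@(m/np.linalg.norm(m)))
    if n[0][0]<0:n[0]=-n[0]
    if n[1][0]>0:n[1]=-n[1]
    d=np.cross(n[0],n[1]); d/=np.linalg.norm(d)
    if d[1]>0:d=-d
    # axis point: n0.p=rad , n1.p=rad relative to cam centre, at tool y=0
    C=M[:3,3]
    A=np.array([n[0],n[1],[0,1,0]]); p=np.linalg.solve(A,[rad+n[0]@C,rad+n[1]@C,0])
    print(" dir(tool)",d,"tilt deg (thin up +)",np.degrees(np.arcsin(-d[2])),"yaw err deg",np.degrees(np.arctan2(d[0],-d[1])),"axis at y=0:",p)
    if ends:
        # axial position of rim points: up normal
        up=np.array([0,0,-1.]); up-=d*(up@d); up/=np.linalg.norm(up)
        for row,rr,lab in ends:
            # find s so that proj(p+s d+rr up) row = row
            g=lambda s:proj(c,p+s*d+rr*up)[1]-row
            from scipy.optimize import brentq
            s=brentq(g,-.03,.13); print("  rim",lab,"is at",round(s*1000,1),"mm from grip -> shaft x of grip",round((lab-s)*1000,1))
    return d,p
E
python3 - <<'E'
from tilt2 import *
run("wrist9",(28,180),318,18.6,4,ends=[(24,.008,.1),(187,.012,.034)])
E
```

```text
wrist9 [(array([  0.0249, 297.0736]), 84, np.float64(0.18)), (array([ -0.0202, 338.2885]), 114, np.float64(0.18))]
 dir(tool) [-0.0025 -0.9899 -0.1418] tilt deg (thin up +) 8.154433634828301 yaw err deg -0.14289073430886304 axis at y=0: [0.     0.     0.0238]
  rim 0.1 is at 104.7 mm from grip -> shaft x of grip -4.7
  rim 0.034 is at 39.0 mm from grip -> shaft x of grip -5.0
```

```bash
python3 - <<'E'
from tilt2 import *
run("wrist7",(85,195),317,24,7)
run("wrist6",(85,195),317,24,7)
run("wrist5",(85,150),319,15,5)
run("wrist8",(50,185),317,22,7)
r=np.load("pics/wrist7.npz");g=cv2.cvtColor(r["frame"],cv2.COLOR_RGB2GRAY).astype(int)
for v in (90,130,170,190): print(v,g[v,285:352].tolist())
E
```

```text
wrist7 [(array([  0.1078, 276.4579]), 90, np.float64(0.66)), (array([ -0.0818, 354.3188]), 83, np.float64(0.18))]
 dir(tool) [-0.0069 -0.765  -0.644 ] tilt deg (thin up +) 40.08822997587296 yaw err deg -0.5145632805906613 axis at y=0: [0.0002 0.     0.0204]
wrist6 [(array([  0.0976, 278.0264]), 64, np.float64(0.24)), (array([ -0.0941, 355.4963]), 62, np.float64(0.45))]
 dir(tool) [ 0.0013 -0.7561 -0.6545] tilt deg (thin up +) 40.87954070551428 yaw err deg 0.09959293878655404 axis at y=0: [-0.0005  0.      0.0232]
wrist5 [(array([  0.0523, 297.2193]), 53, np.float64(0.15)), (array([ -0.0613, 340.8424]), 47, np.float64(0.14))]
 dir(tool) [ 0.0018 -0.7268 -0.6868] tilt deg (thin up +) 43.37871062208937 yaw err deg 0.13924767721306963 axis at y=0: [-0.     0.     0.104]
wrist8 [(array([  0.0656, 287.3994]), 90, np.float64(0.27)), (array([ -0.0449, 344.5859]), 112, np.float64(0.16))]
 dir(tool) [-0.0073 -0.8745 -0.485 ] tilt deg (thin up +) 29.01084910330946 yaw err deg -0.4777096756327413 axis at y=0: [0.0002 0.     0.0241]
90 [230, 207, 129, 122, 136, 142, 144, 146, 151, 154, 154, 158, 
[... 588 characters left out ...]
138, 141, 140, 140, 139]
170 [140, 138, 135, 137, 139, 137, 135, 136, 136, 112, 122, 141, 147, 151, 152, 156, 161, 160, 162, 164, 168, 171, 173, 176, 178, 178, 175, 172, 170, 171, 171, 173, 171, 174, 174, 172, 167, 165, 167, 164, 164, 161, 158, 155, 151, 146, 144, 141, 133, 133, 124, 119, 114, 110, 92, 90, 129, 137, 137, 134, 137, 136, 134, 135, 134, 135, 136]
190 [148, 146, 147, 147, 147, 147, 146, 142, 144, 143, 143, 116, 130, 145, 150, 152, 155, 159, 162, 164, 167, 169, 169, 174, 176, 179, 175, 172, 171, 172, 171, 173, 174, 171, 173, 171, 170, 169, 165, 163, 161, 157, 153, 148, 149, 140, 137, 131, 124, 120, 112, 109, 99, 85, 128, 143, 140, 145, 143, 142, 141, 143, 141, 140, 140, 141, 140]
```

```bash
python3 - <<'E'
from h import *
np.set_printoptions(precision=2,suppress=True)
def ax(y,s): return np.array([np.cos(s)*np.cos(y),np.cos(s)*np.sin(y),np.sin(s)])
m=np.array([.5177,-.2071,.1137]); a=ax(.0687,.65)
W=wcam("wrist5")
for x in (.1,.034,-.03): print("w5",x,proj(W,m+x*a))
side=np.cross(a,[0,0,1]);side/=np.linalg.norm(side)
for x,r in ((.09,.008),(.06,.008),(.034,.012)): print(x, proj(W,m+x*a+r*side)-proj(W,m+x*a-r*side))
# held at wrist6/7: shaft rides with tool from pick pose
from scipy.spatial.transform import Rotation as R
p=np.array([.5145,-.2078,.1218]); 
for n in ("wrist6","wrist7"):
    r=np.load(f"pics/{n}.npz"); Wn=wcam(n); mm=m-p+r["pos"]
    for x in (.1,.034): print(n,x,proj(Wn,mm+x*a), "w", (proj(Wn,mm+x*a+.008*side)-proj(Wn,mm+x*a-.008*side)))
b=cv2.imread("pics/wrist5.png");cv2.imwrite("pics/w5z.png",cv2.resize(b[55:280,270:370],None,fx=3,fy=2.6,interpolation=cv2.INTER_CUBIC))
b=cv2.imread("pics/wrist7.png");cv2.imwrite("pics/w7z.png",cv2.resize(b[45:245,260:380],None,fx=4,fy=3,interpolation=cv2.INTER_CUBIC))
E
```

```text
w5 0.1 [318.05  75.08]
w5 0.034 [318.14 169.52]
w5 -0.03 [318.2  223.19]
0.09 [33.96 -0.01]
0.06 [29.42  0.01]
0.034 [39.54  0.02]
wrist6 0.1 [315.65  69.41] w [65.88 -0.27]
wrist6 0.034 [316.84 215.4 ] w [39.82 -0.16]
wrist7 0.1 [315.2   71.27] w [66.37 -0.24]
wrist7 0.034 [316.8  215.89] w [39.89 -0.09]
```

View pics/w7z.png

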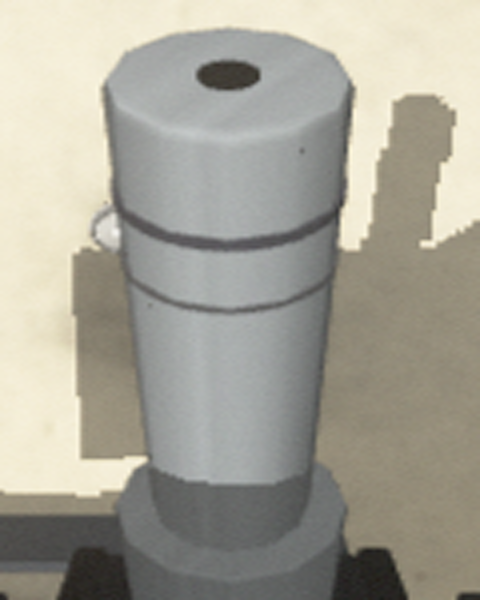

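View pics/w5z.png

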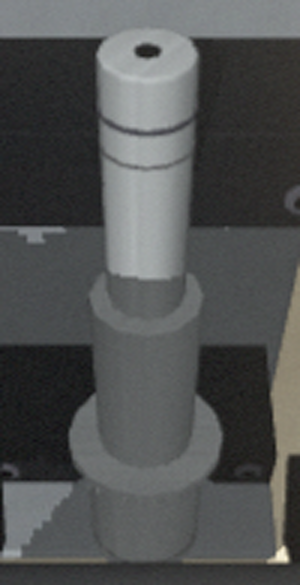

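```bash
python3 - <<'E'
from h import *
b=cv2.imread("pics/scene9.png")
cv2.imwrite("pics/s9y.png",cv2.resize(b[195:245,395:465],None,fx=10,fy=10,interpolation=cv2.INTER_CUBIC))
S=cam("scene9");np.set_printoptions(precision=1,suppress=True)
g=np.array([.6978,-.2086,.1661-.0125])
for t in np.radians([-4,0,4,8]):
    y=.0687
    a=np.array([np.cos(t)*np.cos(y),np.cos(t)*np.sin(y),np.sin(t)])
    E=proj(S,g-.095*a);C=proj(S,g-.026*a)
    Z=lambda q:((q-[395,195]+.5)*10-.5)
    print(round(np.degrees(t)),"thick end",Z(E),"collar face",Z(C),"thin end",Z(proj(S,g+.105*a)),"slope",np.degrees(np.arctan2(E[1]-C[1],C[0]-E[0])))
E
```

```text
-4 thick end [ 94.5 326.5] collar face [305.2 261.5] thin end [674.4 147.6] slope 17.147042853401086
0 thick end [ 90.8 347.2] collar face [304.  267.1] thin end [680.3 125.7] slope 20.597075028903387
4 thick end [ 88.6 367.2] collar face [303.2 272.5] thin end [684.8 104.2] slope 23.810576046738834
8 thick end [ 87.9 386.4] collar face [302.8 277.8] thin end [687.9  83.1] slope 26.821066007126696
```

View pics/s9y.png

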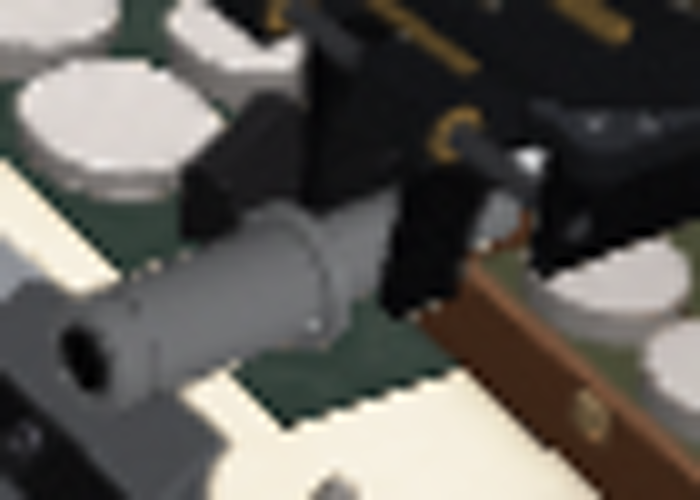

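The scene crop puts the bore at (87,358), which gives a tilt of about +2°. The contact geometry agrees at +2°. The wrist silhouette is unreliable because of the mesh facets. I'll press another 2.5 mm to level it.

Call:
carry_out(
  series=[
    {"grip": 0.8, "dp": [0, 0, -0.015], "turn": 0},
    {"grip": 0.8, "dp": [0, 0, -0.025], "turn": 0},
    {"grip": 0.8, "dp": [0, 0, -0.025], "turn": 0},
  ],
)

```text
time: 12.95
tool_pos: [0.6975, -0.2089, 0.1641]
orientation: [0.73, -0.683, 0.0, -0.0]
wrist_force: [1.9, 0.8, 0.1]
finger_gap: 0.0233
```

```bash
python3 snap.py 10 scene wrist; python3 - <<'E'
from h import *
b=cv2.imread("pics/scene10.png")
cv2.imwrite("pics/s10y.png",cv2.resize(b[195:245,395:465],None,fx=10,fy=10,interpolation=cv2.INTER_CUBIC))
S=cam("scene10");np.set_printoptions(precision=1,suppress=True)
p=np.load("pics/wrist10.npz")["pos"];print(p*1000)
g=p-[0,0,.0125]
for t in np.radians([-4,-2,0,2,4]):
    y=.0687
    a=np.array([np.cos(t)*np.cos(y),np.cos(t)*np.sin(y),np.sin(t)])
    E=proj(S,g-.095*a);C=proj(S,g-.026*a)
    Z=lambda q:((q-[395,195]+.5)*10-.5)
    print(round(np.degrees(t)),"thick end",Z(E),"collar face",Z(C),"slope",np.degrees(np.arctan2(E[1]-C[1],C[0]-E[0])))
# bore centroid: dark blob
def bore(n):
    g=cv2.cvtColor(cv2.imread(n),cv2.COLOR_BGR2GRAY)[195:245,395:465]
    m=(g<60).astype(np.uint8); k,l,s,c=cv2.connectedComponentsWithStats(m)
    for i in range(1,k):
        if 4<s[i,4]<60: print(n,s[i],(c[i]+.5)*10-.5)
bore("pics/scene9.png");bore("pics/scene10.png")
E
```

```text
[ 697.5 -208.9  164.2]
-4 thick end [ 93.2 333.5] collar face [303.7 268.3] slope 17.192320480812104
-2 thick end [ 91.1 343.9] collar face [303.1 271.1] slope 18.94557832347531
0 thick end [ 89.5 354.1] collar face [302.6 273.9] slope 20.635408964769262
2 thick end [ 88.2 364.2] collar face [302.1 276.6] slope 22.26630780593397
4 thick end [ 87.3 374.1] collar face [301.8 279.3] slope 23.842567718437195
pics/scene9.png [21  0  7  4 17] [248.   16.3]
pics/scene9.png [ 6 32  5  8 27] [ 84.9 358.6]
pics/scene9.png [30 34  5  3  6] [326.2 359.5]
pics/scene9.png [24 38  7  5 16] [280.1 403.9]
pics/scene9.png [35 38  6  2  8] [377. 387.]
pics/scene10.png [ 6 32  5  7 28] [ 83.8 354.9]
pics/scene10.png [29 36  5  1  5] [314.5 364.5]
pics/scene10.png [24 38  7  5 14] [278.1 403.8]
pics/scene10.png [35 38  6  2  8] [377. 387.]
```

View pics/s10y.png

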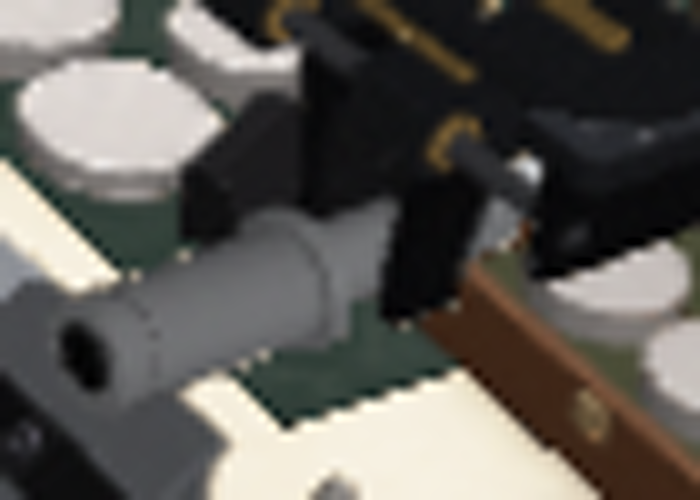

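```bash
python3 - <<'E'
from h import *
r=np.load("pics/wrist10.npz"); c=(r["mtx"],np.linalg.inv(r["mount"]))
gray=cv2.cvtColor(r["frame"],cv2.COLOR_RGB2GRAY).astype(float)
for col in (312,318,324):
    d=np.diff(gray[:,col]); print(col,[(i,int(d[i])) for i in range(5,230) if abs(d[i])>14])
rows=(23.5,187.5)
for t in np.radians([-2,0,2]):
    def f(q):
        z0,xs0=q; a=np.array([0,-np.cos(t),-np.sin(t)]); up=np.array([0,np.sin(t),-np.cos(t)])
        return [proj(c,np.array([0,0,z0])+(x-xs0)*a+rr*up)[1]-v for (x,rr),v in zip(((.1,.008),(.034,.012)),rows)]
    s=least_squares(f,[.012,-.004]); print(np.degrees(t),s.x*1000)
E
```

```text
312 [(23, 43), (24, 42), (25, 16), (51, -49), (52, -52), (57, 74), (58, 28), (75, -33), (76, -37), (77, 52), (78, 21), (183, -49), (184, -60), (188, 20)]
318 [(16, -17), (17, 18), (23, 42), (24, 56), (25, 26), (52, -27), (53, -68), (54, -22), (55, 19), (56, 69), (57, 26), (75, -26), (76, -31), (77, 43), (184, -54), (185, -54), (188, 23)]
324 [(23, 26), (24, 56), (25, 26), (52, -33), (53, -55), (54, -25), (56, 69), (57, 26), (75, -40), (76, -50), (77, 54), (78, 36), (184, -50), (185, -44), (188, 18)]
-2.0 [12.3244929  -3.66307783]
0.0 [14.91395791 -3.69636499]
2.0 [17.3225907  -3.82478695]
```

Call:
carry_out(
  series=[
    {"grip": 0.8, "dp": [0, 0, 0], "turn": 0},
    {"grip": 0.8, "dp": [0, 0, 0.1], "turn": 0},
    {"grip": 0.8, "dp": [0, 0, 0.3], "turn": 0},
    {"grip": 0.8, "dp": [0, 0, 0.55], "turn": 0},
    {"grip": 0.8, "dp": [0, 0, 0.8], "turn": 0},
    {"grip": 0.8, "dp": [0, 0, 1], "turn": 0},
  ],
  squeeze=50,
)

```text
time: 13.65
tool_pos: [0.6965, -0.2096, 0.2652]
orientation: [0.73, -0.684, -0.0, 0.001]
wrist_force: [0.6, 0.2, -4.8]
finger_gap: 0.0228
```

```bash
python3 - <<'E'
from h import *
np.set_printoptions(precision=4,suppress=True)
T=cam("top0");t1=lambda u:z(u,205,160,6.5)
a=cv2.imread("pics/top0.png")
cv2.imwrite("pics/z5.png",cv2.resize(a[178:216,248:308],None,fx=13,fy=13,interpolation=cv2.INTER_CUBIC))
# predicted outline of block tops for the assumed stand pose
O=np.array([.5065,.161,0]); al=.049; X=np.array([np.cos(al),np.sin(al),0]);Y=np.array([-np.sin(al),np.cos(al),0])
Z=lambda q:((q-[248,178]+.5)*13-.5)
for n,yc,h in (("tall",.06,.087),("low",-.06,.075)):
    for dx in (-.028,.028):
        for dy in (-.015,.015): print(n,dx,dy,Z(proj(T,O+dx*X+(yc+dy)*Y+[0,0,h])).round(0))
E
```

```text
tall -0.028 -0.015 [192. 335.]
tall -0.028 0.015 [ 61. 342.]
tall 0.028 -0.015 [183.  97.]
tall 0.028 0.015 [ 53. 104.]
low -0.028 -0.015 [717. 315.]
low -0.028 0.015 [587. 322.]
low 0.028 -0.015 [704.  79.]
low 0.028 0.015 [575.  86.]
```

View pics/z5.png

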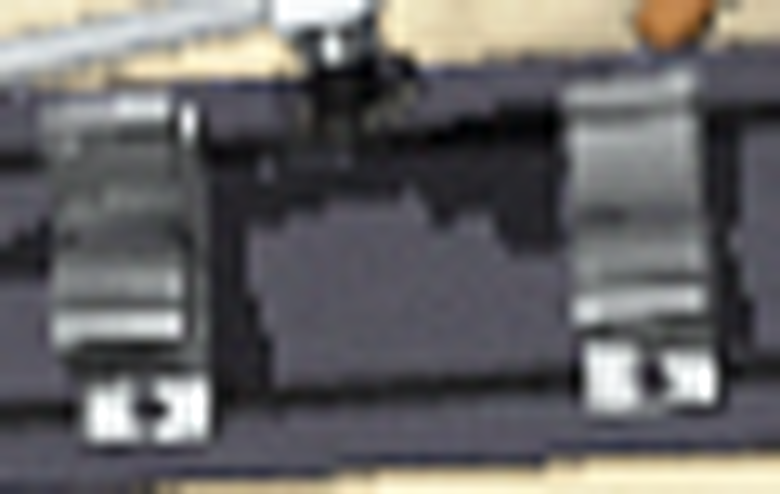

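The blocks in the top view sit about 2 mm further to +y than I had assumed, so the stand origin is about (0.5065, 0.163). The near-pillar block is the tall one. Now I'll carry the shaft over and turn it.

Call:
carry_out(
  series=[
    {"grip": 0.8, "dp": [-0.12, 0.2, 0], "turn": 0.05},
    {"grip": 0.8, "dp": [-0.24, 0.45, 0], "turn": 0.11},
    {"grip": 0.8, "dp": [-0.36, 0.7, 0], "turn": 0.18},
    {"grip": 0.8, "dp": [-0.47, 0.92, 0], "turn": 0.247},
  ],
)

```text
time: 14.05
tool_pos: [0.6486, -0.116, 0.2635]
orientation: [0.849, -0.528, -0.001, 0.001]
wrist_force: [0.0, 0.3, -4.3]
finger_gap: 0.0226
```

Call:
carry_out(
  series=[
    {"grip": 0.8, "dp": [-0.12, 0.23, 0], "turn": 0.06},
    {"grip": 0.8, "dp": [-0.24, 0.46, 0], "turn": 0.12},
    {"grip": 0.8, "dp": [-0.36, 0.69, 0], "turn": 0.185},
    {"grip": 0.8, "dp": [-0.47, 0.92, 0], "turn": 0.247},
  ],
)

```text
time: 14.45
tool_pos: [0.6016, -0.0249, 0.2637]
orientation: [0.935, -0.355, -0.001, 0.001]
wrist_force: [0.8, 0.8, -4.7]
finger_gap: 0.0232
```

Call:
carry_out(
  series=[
    {"grip": 0.8, "dp": [-0.12, 0.23, 0], "turn": 0.06},
    {"grip": 0.8, "dp": [-0.24, 0.46, 0], "turn": 0.12},
    {"grip": 0.8, "dp": [-0.36, 0.69, 0], "turn": 0.185},
    {"grip": 0.8, "dp": [-0.47, 0.92, 0], "turn": 0.247},
  ],
)

```text
time: 14.85
tool_pos: [0.5547, 0.0668, 0.2638]
orientation: [0.986, -0.168, -0.001, 0.001]
wrist_force: [0.3, -0.3, -4.7]
finger_gap: 0.0226
```

Call:
carry_out(
  series=[
    {"grip": 0.8, "dp": [-0.12, 0.23, 0], "turn": 0.06},
    {"grip": 0.8, "dp": [-0.24, 0.46, 0], "turn": 0.12},
    {"grip": 0.8, "dp": [-0.36, 0.7, 0], "turn": 0.185},
    {"grip": 0.8, "dp": [-0.47, 0.92, 0], "turn": 0.246},
    {"grip": 0.8, "dp": [-0.48, 0.92, 0], "turn": 0.246},
    {"grip": 0.8, "dp": [-0.48, 0.92, 0], "turn": 0.246},
  ],
)

```text
time: 15.45
tool_pos: [0.5076, 0.1583, 0.2638]
orientation: [1.0, 0.023, -0.001, 0.001]
wrist_force: [1.1, -0.1, -4.6]
finger_gap: 0.0228
```

```bash
python3 snap.py 11 scene wrist top; python3 - <<'E'
import cv2,numpy as np
r=np.load('pics/wrist11.npz');print(r['pos'],r['q'],2*np.arctan2(r['q'][1],r['q'][0]))
b=cv2.imread("pics/scene11.png")
cv2.imwrite("pics/s11z.png",cv2.resize(b[90:240,230:360],None,fx=4,fy=4,interpolation=cv2.INTER_CUBIC))
E
```

```text
[0.50816907 0.15753046 0.26394456] [ 9.99764485e-01  2.16899485e-02 -2.86474349e-04  6.62097726e-04] 0.043383310329697305
```

View pics/s11z.png

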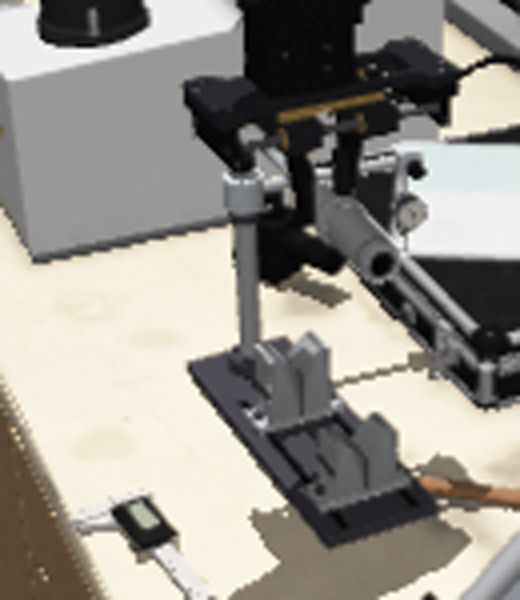

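View pics/wrist11.png

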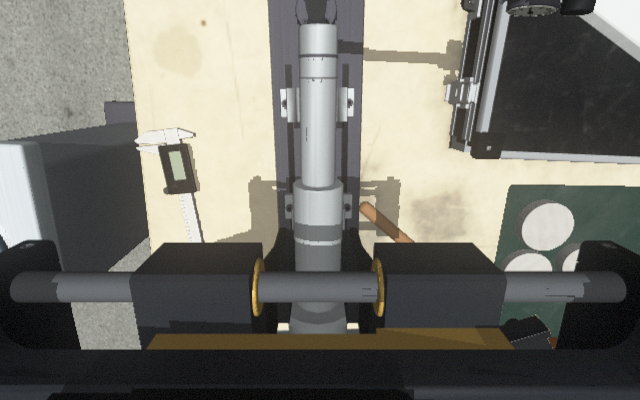

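```bash
python3 - <<'E'
from h import *
np.set_printoptions(precision=4,suppress=True)
W=wcam("wrist11")
b=cv2.imread("pics/wrist11.png")
cv2.imwrite("pics/w11z.png",cv2.resize(b[60:240,265:375],None,fx=5,fy=3.3,interpolation=cv2.INTER_CUBIC))
O=np.array([.5065,.163,0]); al=.049; X=np.array([np.cos(al),np.sin(al),0]);Y=np.array([-np.sin(al),np.cos(al),0])
for n,p in (("plate edge x-",-.05*X),("plate edge x+",.05*X)):
    for yy in (.1,0,-.05): print(n,yy,proj(W,O+p+yy*Y+[0,0,.016]))
for yc,h in ((.06,.087),(-.06,.075)):
  for dx in (-.028,.028):
    for dy in (-.015,.015): print("block",yc+dy,dx,proj(W,O+dx*X+(yc+dy)*Y+[0,0,h]), "base",proj(W,O+dx*X+(yc+dy)*Y+[0,0,.016]))
E
```

```text
plate edge x- 0.1 [270.9406  66.6701]
plate edge x- 0 [274.852  157.7219]
plate edge x- -0.05 [276.6003 198.4184]
plate edge x+ 0.1 [363.2009  66.098 ]
plate edge x+ 0 [360.3461 157.2686]
plate edge x+ -0.05 [359.0702 198.0142]
block 0.045 -0.028 [286.9744 124.1495] base [292.6026 118.3465]
block 0.075 -0.028 [285.9096  90.3551] base [291.8649  90.6389]
block 0.045 0.028 [347.3507 123.8095] base [342.1133 118.0648]
block 0.075 0.028 [348.0089  89.9846] base [342.5283  90.3368]
block -0.075 -0.028 [291.5917 237.5883] base [295.2458 217.6222]
block -0.045 -0.028 [290.782  211.0683] base [294.6272 194.3888]
block -0.075 0.028 [344.1808 237.351 ] base [340.6264 217.4084]
block -0.045 0.028 [344.6735 210.811 ] base [340.9743 194.1599]
```

View pics/w11z.png

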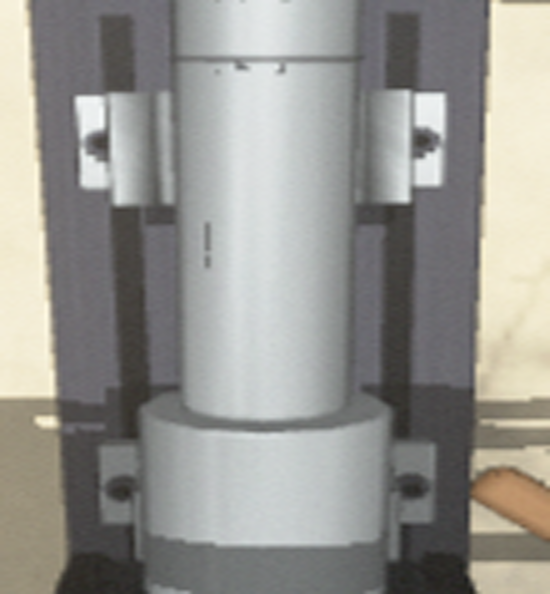

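The shaft is aligned over the stand and the wrist rows match those from before, so the tilt has held. I'll apply a fine correction, then descend to just above the blocks.

Call:
carry_out(
  series=[
    {"grip": 0.8, "dp": [-0.01, 0.01, -0.3], "turn": 0.002},
    {"grip": 0.8, "dp": [-0.01, 0.02, -0.6], "turn": 0.002},
    {"grip": 0.8, "dp": [-0.01, 0.02, -0.85], "turn": 0.002},
    {"grip": 0.8, "dp": [-0.01, 0.02, -1], "turn": 0.002},
    {"grip": 0.8, "dp": [-0.01, 0.02, -1], "turn": 0.002},
    {"grip": 0.8, "dp": [-0.01, 0.02, -1], "turn": 0.002},
  ],
)

```text
time: 16.2
tool_pos: [0.5081, 0.1603, 0.1644]
orientation: [1.0, 0.023, 0.0, 0.0]
wrist_force: [-0.1, 0.2, -4.7]
finger_gap: 0.0227
```

```bash
python3 snap.py 12 scene wrist; python3 - <<'E'
import cv2,numpy as np
r=np.load('pics/wrist12.npz');print(r['pos'],r['q'],2*np.arctan2(r['q'][1],r['q'][0]))
b=cv2.imread("pics/scene12.png")
cv2.imwrite("pics/s12z.png",cv2.resize(b[110:240,240:350],None,fx=4.5,fy=4.5,interpolation=cv2.INTER_CUBIC))
E
```

```text
[0.50844674 0.16066976 0.16504598] [ 9.99720014e-01  2.36415978e-02  9.65530427e-04 -1.90855073e-04] 0.04728762417192191
```

View pics/s12z.png

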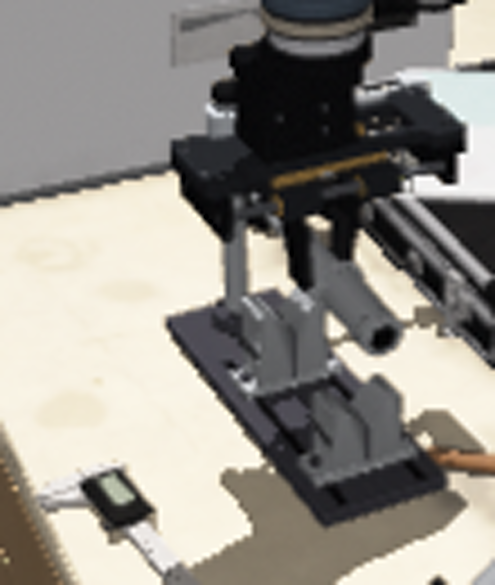

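View pics/wrist12.png

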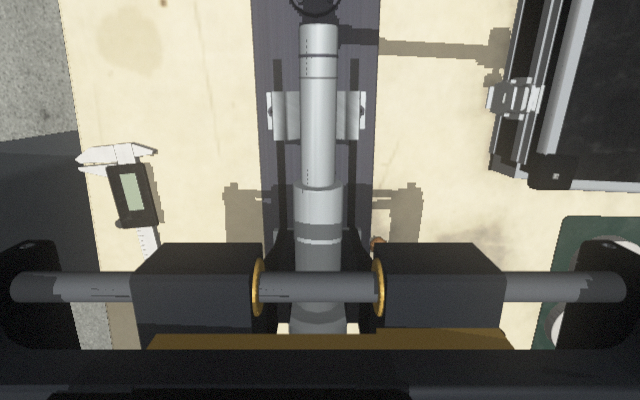

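```bash
python3 - <<'E'
from h import *
np.set_printoptions(precision=1,suppress=True)
W=wcam("wrist12");S=cam("scene12");p=np.load('pics/wrist12.npz')['pos']
b=cv2.imread("pics/wrist12.png")
cv2.imwrite("pics/w12z.png",cv2.resize(b[75:200,260:380],None,fx=5,fy=4.5,interpolation=cv2.INTER_CUBIC))
O=np.array([.507,.1637,0]); al=.049; X=np.array([np.cos(al),np.sin(al),0]);Y=np.array([-np.sin(al),np.cos(al),0])
for dx in (-.028,-.018,.018,.028):
    for dy in (.045,.075): print("tall",dy,dx,proj(W,O+dx*X+dy*Y+[0,0,.087]))
g=cv2.cvtColor(cv2.imread("pics/scene12.png"),cv2.COLOR_BGR2GRAY)[170:200,312:340]
m=(g<55).astype(np.uint8);k,l,s,c=cv2.connectedComponentsWithStats(m)
for i in range(1,k): print(s[i],c[i]+[312,170])
for z0 in (.0125,.015):
  for t in np.radians([-3,0,3]):
    a=np.cos(t)*Y+[0,0,np.sin(t)]
    print(z0,np.degrees(t),"bore",proj(S,p-[0,0,z0]-.096*a),"collar",proj(S,p-[0,0,z0]-.03*a))
cv2.imwrite("pics/s12y.png",cv2.resize(cv2.imread("pics/scene12.png")[155:195,300:335],None,fx=14,fy=14,interpolation=cv2.INTER_CUBIC))
E
```

```text
tall 0.045 -0.028 [273.5 142.2]
tall 0.075 -0.028 [271.6  93.8]
tall 0.045 -0.018 [289.  142.1]
tall 0.075 -0.018 [287.7  93.8]
tall 0.045 0.018 [344.7 142. ]
tall 0.075 0.018 [345.7  93.7]
tall 0.045 0.028 [360.1 142. ]
tall 0.075 0.028 [361.8  93.6]
[19  0  8  7 27] [335.6 172.3]
[10 12  6  6 22] [324.8 184.7]
[ 0 23  6  6 16] [314.6 195.6]
0.0125 -3.0000000000000004 bore [325.1 181.5] collar [315.2 172.2]
0.0125 0.0 bore [325.1 183. ] collar [315.2 172.6]
0.0125 3.0000000000000004 bore [325.1 184.4] collar [315.2 173.1]
0.015 -3.0000000000000004 bore [325.1 182.2] collar [315.2 172.9]
0.015 0.0 bore [325.1 183.7] collar [315.2 173.3]
0.015 3.0000000000000004 bore [325.1 185.1] collar [315.2 173.8]
```

View pics/w12z.png

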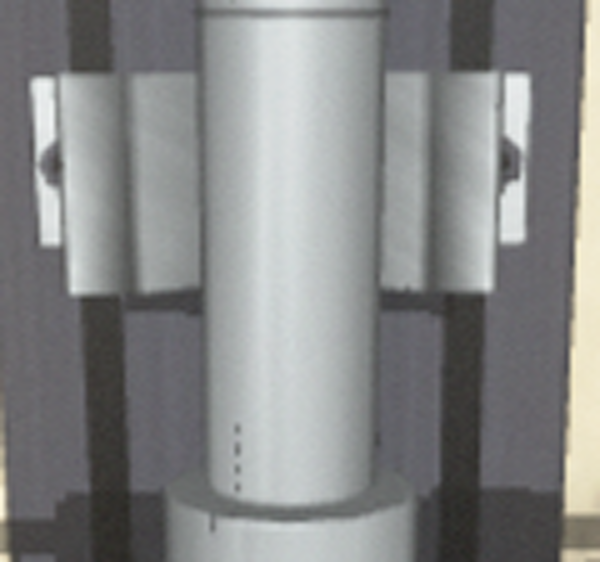

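View pics/s12y.png

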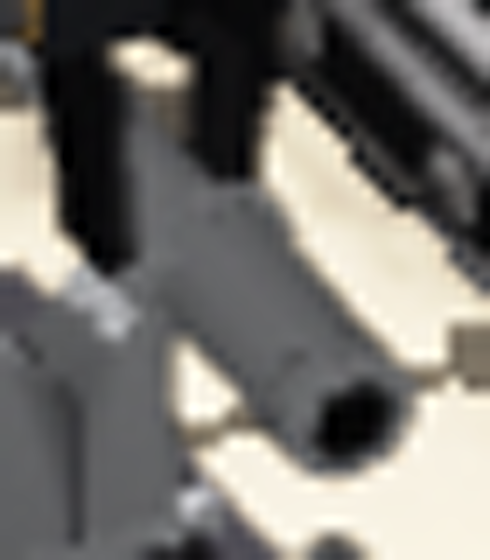

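```bash
cat > rows.py <<'E'
import sys,numpy as np,cv2
for n in sys.argv[1:]:
    g=cv2.cvtColor(np.load(f"pics/{n}.npz")["frame"],cv2.COLOR_RGB2GRAY).astype(float)[:,310:328].mean(1)
    d=np.abs(np.diff(g)); o=[]
    for a,b in ((18,32),(48,60),(70,84),(178,194)):
        w=d[a:b]**2; o.append(round(float((w*np.arange(a,b)).sum()/w.sum()),2))
    print(n,o)
E
python3 rows.py wrist9 wrist10 wrist11 wrist12
```

```text
wrist9 [23.14, 54.74, 76.71, 185.53]
wrist10 [23.75, 54.67, 76.41, 184.57]
wrist11 [22.77, 54.59, 76.85, 188.49]
wrist12 [22.73, 54.64, 77.01, 188.48]
```

The wrist and scene checks suggest the shaft relaxed about 2° thick-end-down once it left the edge. I'll go back to the rack edge and level it again with a small overshoot, checking it there after lift-off.

Call:
carry_out(
  series=[
    {"grip": 0.8, "dp": [0, 0, 0.3], "turn": 0},
    {"grip": 0.8, "dp": [0, 0, 0.65], "turn": 0},
    {"grip": 0.8, "dp": [0.12, -0.2, 1], "turn": -0.05},
    {"grip": 0.8, "dp": [0.25, -0.5, 1], "turn": -0.12},
    {"grip": 0.8, "dp": [0.4, -0.8, 1], "turn": -0.2},
  ],
)

```text
time: 16.8
tool_pos: [0.5486, 0.0805, 0.2671]
orientation: [0.991, -0.134, 0.002, -0.002]
wrist_force: [0.9, 0.2, -4.8]
finger_gap: 0.023
```

Call:
carry_out(
  series=[
    {"grip": 0.8, "dp": [0.15, -0.3, 0], "turn": -0.08},
    {"grip": 0.8, "dp": [0.3, -0.6, 0], "turn": -0.16},
    {"grip": 0.8, "dp": [0.48, -0.95, 0], "turn": -0.25},
  ],
)

```text
time: 17.1
tool_pos: [0.596, -0.0142, 0.2655]
orientation: [0.946, -0.325, 0.001, -0.001]
wrist_force: [0.1, 0.1, -5.1]
finger_gap: 0.0226
```

Call:
carry_out(
  series=[
    {"grip": 0.8, "dp": [0.15, -0.3, 0], "turn": -0.09},
    {"grip": 0.8, "dp": [0.3, -0.6, 0], "turn": -0.18},
    {"grip": 0.8, "dp": [0.48, -0.95, 0], "turn": -0.27},
  ],
)

```text
time: 17.4
tool_pos: [0.6442, -0.1091, 0.2653]
orientation: [0.856, -0.517, 0.0, -0.001]
wrist_force: [1.4, 0.4, -4.2]
finger_gap: 0.0227
```

Call:
carry_out(
  series=[
    {"grip": 0.8, "dp": [0.17, -0.3, 0], "turn": -0.09},
    {"grip": 0.8, "dp": [0.35, -0.65, 0], "turn": -0.18},
    {"grip": 0.8, "dp": [0.53, -0.99, 0], "turn": -0.267},
    {"grip": 0.8, "dp": [0.53, -0.99, 0], "turn": -0.267},
    {"grip": 0.8, "dp": [0.53, -0.99, -0.3], "turn": -0.267},
    {"grip": 0.8, "dp": [0.53, -0.99, -0.55], "turn": -0.267},
    {"grip": 0.8, "dp": [0.53, -0.99, -0.7], "turn": -0.267},
    {"grip": 0.8, "dp": [0.53, -0.99, -0.7], "turn": -0.267},
  ],
)

```text
time: 18.2
tool_pos: [0.6955, -0.2064, 0.1919]
orientation: [0.731, -0.682, -0.002, 0.001]
wrist_force: [-0.5, 0.8, -5.0]
finger_gap: 0.0228
```

```bash
python3 snap.py 13 scene wrist; python3 rows.py wrist13; cat > bore.py <<'E'
import sys
from h import *
np.set_printoptions(precision=2,suppress=True)
n=sys.argv[1]; p=np.load(f"pics/wrist{n}.npz")["pos"]; q=np.load(f"pics/wrist{n}.npz")["q"]; S=cam(f"scene{n}")
yaw=2*np.arctan2(q[1],q[0])+np.pi/2; print(p,yaw)
a=np.array([np.cos(yaw),np.sin(yaw),0])
e=proj(S,p-[0,0,.0137]-.096*a); x0,y0=int(e[0])-12,int(e[1])-12
g=cv2.cvtColor(cv2.imread(f"pics/scene{n}.png"),cv2.COLOR_BGR2GRAY)[y0:y0+24,x0:x0+24]
k,l,s,c=cv2.connectedComponentsWithStats((g<60).astype(np.uint8))
for i in range(1,k): print("blob",s[i][4],c[i]+[x0,y0])
for t in np.radians([-4,-2,0,2,4]): print(round(np.degrees(t)),"bore",proj(S,p-[0,0,.0137]-.096*(np.cos(t)*a+[0,0,np.sin(t)])))
E
python3 bore.py 10; python3 bore.py 13; python3 - <<'E'
import cv2
cv2.imwrite("pics/s13y.png",cv2.resize(cv2.imread("pics/scene13.png")[180:250,390:470],None,fx=8,fy=8,interpolation=cv2.INTER_CUBIC))
E
```

```text
wrist13 [22.95, 54.97, 77.13, 185.0]
[ 0.7  -0.21  0.16] 0.06593231134362032
blob 21 [409.05 219.43]
blob 28 [402.93 230.04]
blob 98 [395.53 236.43]
-4 bore [403.43 228.31]
-2 bore [403.23 229.36]
0 bore [403.06 230.39]
2 bore [402.94 231.41]
4 bore [402.85 232.4 ]
[ 0.7  -0.21  0.19] 0.06998187404666911
blob 5 [394.  209.2]
blob 1 [414. 211.]
blob 8 [400.62 214.62]
blob 29 [403.   222.62]
blob 5 [413.2 227. ]
blob 10 [392. 230.]
-4 bore [404.11 218.81]
-2 bore [403.9 219.9]
0 bore [403.73 220.97]
2 bore [403.6  222.02]
4 bore [403.51 223.05]
```

View pics/s13y.png

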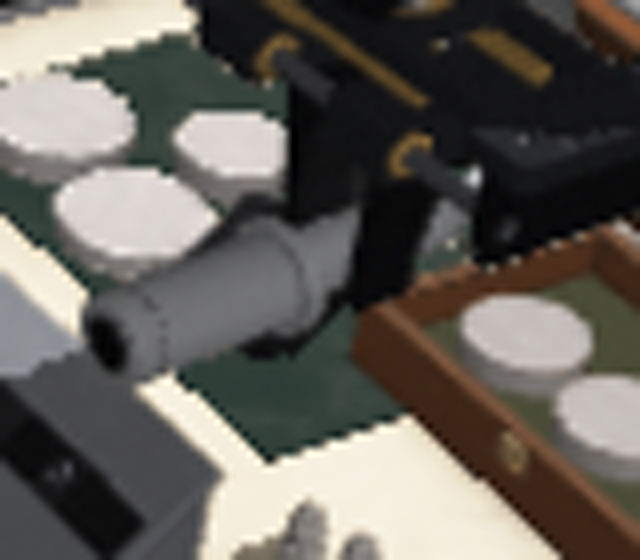

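Off the edge, the scene bore gives about +3°, compared with −0.7° while pressed. So I'll press to about −4° at a lighter grip, clamp, and lift.

Call:
carry_out(
  series=[
    {"grip": 0.8, "dp": [0, -0.02, -0.12], "turn": 0},
    {"grip": 0.8, "dp": [0, -0.02, -0.2], "turn": 0},
    {"grip": 0.8, "dp": [0, -0.02, -0.24], "turn": 0},
    {"grip": 0.8, "dp": [0, -0.02, -0.27], "turn": 0},
    {"grip": 0.8, "dp": [0, -0.02, -0.3], "turn": 0},
    {"grip": 0.8, "dp": [0, -0.02, -0.325], "turn": 0},
    {"grip": 0.8, "dp": [0, -0.02, -0.325], "turn": 0},
  ],
  squeeze=25,
)

```text
time: 19.0
tool_pos: [0.697, -0.2099, 0.162]
orientation: [0.731, -0.682, 0.001, -0.0]
wrist_force: [1.0, 0.9, -1.2]
finger_gap: 0.0234
```

Call:
carry_out(
  series=[
    {"grip": 0.8, "dp": [0, 0, 0], "turn": 0},
    {"grip": 0.8, "dp": [0, 0, 0], "turn": 0},
  ],
  squeeze=50,
)

```text
time: 19.2
tool_pos: [0.6969, -0.2099, 0.1622]
orientation: [0.731, -0.682, 0.001, -0.0]
wrist_force: [0.5, 1.5, -0.1]
finger_gap: 0.0227
```

```bash
python3 snap.py 14 scene wrist; python3 rows.py wrist14;python3 bore.py 14
```

```text
wrist14 [25.11, 54.98, 76.32, 182.79]
[ 0.7  -0.21  0.16] 0.0691463474559042
blob 19 [409.11 220.05]
blob 110 [396.05 237.01]
blob 31 [403.06 230.45]
-4 bore [403.46 229.27]
-2 bore [403.26 230.32]
0 bore [403.09 231.36]
2 bore [402.96 232.37]
4 bore [402.87 233.37]
```

Call:
carry_out(
  series=[
    {"grip": 0.8, "dp": [0, 0, -0.015], "turn": 0},
    {"grip": 0.8, "dp": [0, 0, -0.02], "turn": 0},
    {"grip": 0.8, "dp": [0, 0, -0.02], "turn": 0},
    {"grip": 0.8, "dp": [0, 0, 0.02], "turn": 0},
    {"grip": 0.8, "dp": [0, 0, 0.06], "turn": 0},
    {"grip": 0.8, "dp": [0, 0, 0.12], "turn": 0},
    {"grip": 0.8, "dp": [0, 0, 0.2], "turn": 0},
    {"grip": 0.8, "dp": [0, 0, 0.3], "turn": 0},
    {"grip": 0.8, "dp": [0, 0, 0.3], "turn": 0},
  ],
)

```text
time: 20.2
tool_pos: [0.6971, -0.2107, 0.1938]
orientation: [0.731, -0.682, 0.002, -0.001]
wrist_force: [0.5, -0.5, -3.9]
finger_gap: 0.0228
```

```bash
python3 snap.py 15 scene wrist; python3 rows.py wrist15;python3 bore.py 15;  python3 - <<'E'
import cv2
cv2.imwrite("pics/s15y.png",cv2.resize(cv2.imread("pics/scene15.png")[180:250,390:470],None,fx=8,fy=8,interpolation=cv2.INTER_CUBIC))
E
```

```text
wrist15 [24.07, 54.73, 76.47, 184.63]
[ 0.7  -0.21  0.19] 0.06883875504505488
blob 4 [394.5 209.5]
blob 3 [414.67 210.67]
blob 8 [400.62 214.62]
blob 28 [404.75 221.86]
blob 6 [414.   227.17]
blob 10 [393. 231.]
-4 bore [404.9 219.8]
-2 bore [404.69 220.88]
0 bore [404.52 221.95]
2 bore [404.38 223.  ]
4 bore [404.29 224.03]
```

View pics/s15y.png

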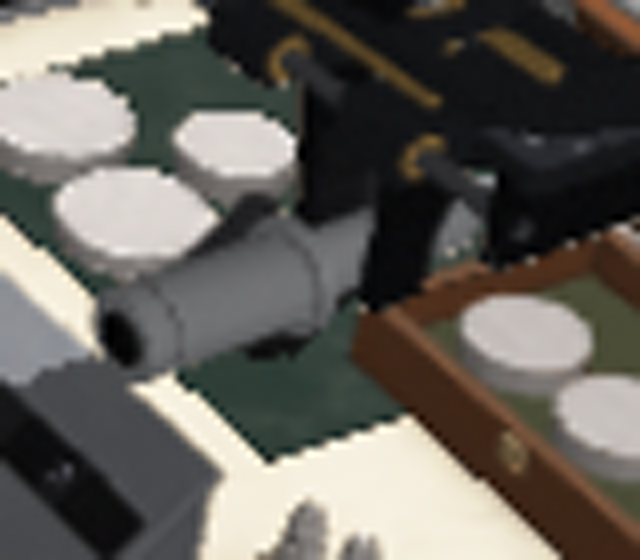

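It's now level within about 0.2° and hanging free. Back to the stand.

Call:
carry_out(
  series=[
    {"grip": 0.8, "dp": [0, 0, 0.25], "turn": 0},
    {"grip": 0.8, "dp": [-0.12, 0.2, 0.55], "turn": 0.05},
    {"grip": 0.8, "dp": [-0.24, 0.45, 0.7], "turn": 0.11},
    {"grip": 0.8, "dp": [-0.36, 0.7, 0.7], "turn": 0.18},
    {"grip": 0.8, "dp": [-0.47, 0.92, 0.7], "turn": 0.247},
  ],
)

```text
time: 20.8
tool_pos: [0.6487, -0.1166, 0.2618]
orientation: [0.85, -0.527, -0.0, -0.0]
wrist_force: [0.3, -0.1, -4.5]
finger_gap: 0.0227
```

Call:
carry_out(
  series=[
    {"grip": 0.8, "dp": [-0.12, 0.23, 0], "turn": 0.06},
    {"grip": 0.8, "dp": [-0.24, 0.46, 0], "turn": 0.12},
    {"grip": 0.8, "dp": [-0.36, 0.69, 0], "turn": 0.185},
    {"grip": 0.8, "dp": [-0.47, 0.92, 0], "turn": 0.247},
  ],
)

```text
time: 21.2
tool_pos: [0.6012, -0.0252, 0.2613]
orientation: [0.936, -0.353, -0.0, 0.0]
wrist_force: [0.4, -0.5, -4.9]
finger_gap: 0.0228
```

Call:
carry_out(
  series=[
    {"grip": 0.8, "dp": [-0.12, 0.23, 0], "turn": 0.06},
    {"grip": 0.8, "dp": [-0.24, 0.46, 0], "turn": 0.12},
    {"grip": 0.8, "dp": [-0.36, 0.69, 0], "turn": 0.185},
    {"grip": 0.8, "dp": [-0.47, 0.92, 0], "turn": 0.247},
  ],
)

```text
time: 21.6
tool_pos: [0.5543, 0.0666, 0.2614]
orientation: [0.986, -0.166, -0.0, 0.0]
wrist_force: [0.4, -0.2, -4.5]
finger_gap: 0.0229
```

Call:
carry_out(
  series=[
    {"grip": 0.8, "dp": [-0.12, 0.23, 0], "turn": 0.06},
    {"grip": 0.8, "dp": [-0.24, 0.46, 0], "turn": 0.12},
    {"grip": 0.8, "dp": [-0.37, 0.7, 0], "turn": 0.185},
    {"grip": 0.8, "dp": [-0.49, 0.94, 0], "turn": 0.246},
    {"grip": 0.8, "dp": [-0.49, 0.94, -0.2], "turn": 0.246},
    {"grip": 0.8, "dp": [-0.49, 0.94, -0.5], "turn": 0.246},
    {"grip": 0.8, "dp": [-0.49, 0.94, -0.8], "turn": 0.246},
    {"grip": 0.8, "dp": [-0.49, 0.94, -1], "turn": 0.246},
    {"grip": 0.8, "dp": [-0.49, 0.94, -1], "turn": 0.246},
  ],
)

```text
time: 22.5
tool_pos: [0.5039, 0.1589, 0.1588]
orientation: [1.0, 0.024, -0.003, 0.002]
wrist_force: [-0.8, -0.2, -4.5]
finger_gap: 0.0226
```

```bash
python3 snap.py 16 scene wrist; python3 rows.py wrist11 wrist12 wrist16;python3 bore.py 12; python3 bore.py 16
```

```text
wrist11 [22.77, 54.59, 76.85, 188.49]
wrist12 [22.73, 54.64, 77.01, 188.48]
wrist16 [23.86, 54.52, 76.29, 186.69]
[0.51 0.16 0.17] 1.6180839509668186
blob 13 [334.54 172.  ]
blob 25 [324.72 184.6 ]
blob 5 [313.8 193.6]
-4 bore [325.04 181.37]
-2 bore [325.06 182.35]
0 bore [325.07 183.31]
2 bore [325.05 184.25]
4 bore [325.02 185.16]
[0.51 0.16 0.16] 1.6187077155087577
blob 2 [334.5 173. ]
blob 25 [323.72 185.6 ]
blob 15 [314.07 194.73]
-4 bore [324.31 183.07]
-2 bore [324.33 184.04]
0 bore [324.34 185.  ]
2 bore [324.32 185.93]
4 bore [324.29 186.84]
```

```bash
python3 -c "
from cell import arm
s=arm.state();q=s['orientation'];import numpy as np
print(s['time'],s['tool_pos'],q,2*np.arctan2(q[1],q[0]))"
```

```text
22.6 [0.5066116  0.15976983 0.16190396] [9.99712689e-01 2.39690038e-02 8.56470407e-05 1.36715329e-04] 0.047942599625150725
```

Call:
carry_out(
  series=[
    {"grip": 0.8, "dp": [0.02, 0.01, -0.2], "turn": 0.001},
    {"grip": 0.8, "dp": [0.02, 0.01, -0.35], "turn": 0.001},
    {"grip": 0.8, "dp": [0.02, 0.01, -0.42], "turn": 0.001},
    {"grip": 0.8, "dp": [0.02, 0.01, -0.42], "turn": 0.001},
  ],
)

```text
time: 23.0
tool_pos: [0.5086, 0.1611, 0.1199]
orientation: [1.0, 0.025, 0.0, -0.0]
wrist_force: [-0.4, 0.9, -4.0]
finger_gap: 0.023
```

```bash
python3 snap.py 17 scene wrist; python3 rows.py wrist17;python3 bore.py 17; python3 - <<'E'
from h import *
np.set_printoptions(precision=4,suppress=True)
r=np.load('pics/wrist17.npz');print(r['pos'],r['q'])
b=cv2.imread("pics/wrist17.png");cv2.imwrite("pics/w17z.png",cv2.resize(b[15:215,240:400],None,fx=3.8,fy=2.9,interpolation=cv2.INTER_CUBIC))
b=cv2.imread("pics/scene17.png");cv2.imwrite("pics/s17z.png",cv2.resize(b[130:240,250:350],None,fx=5.4,fy=5.4,interpolation=cv2.INTER_CUBIC))
W=wcam("wrist17");O=np.array([.5066,.1642,0]); al=.049; X=np.array([np.cos(al),np.sin(al),0]);Y=np.array([-np.sin(al),np.cos(al),0])
for dx in (-.028,.028):
    for dy in (.045,.075): print("tall",dy,dx,proj(W,O+dx*X+dy*Y+[0,0,.087]))
E
```

```text
wrist17 [23.88, 54.66, 76.39, 186.71]
[0.51 0.16 0.12] 1.6207431328992643
blob 18 [315.39 195.61]
blob 22 [324.91 195.95]
blob 1 [317. 201.]
blob 2 [321.  205.5]
blob 1 [329. 206.]
-4 bore [325.17 193.66]
-2 bore [325.19 194.6 ]
0 bore [325.19 195.52]
2 bore [325.18 196.42]
4 bore [325.15 197.3 ]
[0.509  0.1612 0.1205] [ 0.9997  0.025   0.0007 -0.0003]
tall 0.045 -0.028 [261.0788 154.16  ]
tall 0.075 -0.028 [258.1947  93.8511]
tall 0.045 0.028 [369.0943 154.2469]
tall 0.075 0.028 [371.8167  93.953 ]
```

View pics/w17z.png

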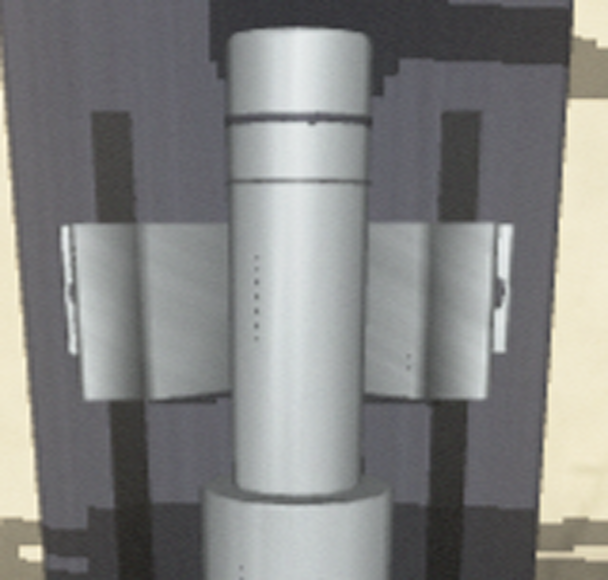

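View pics/s17z.png

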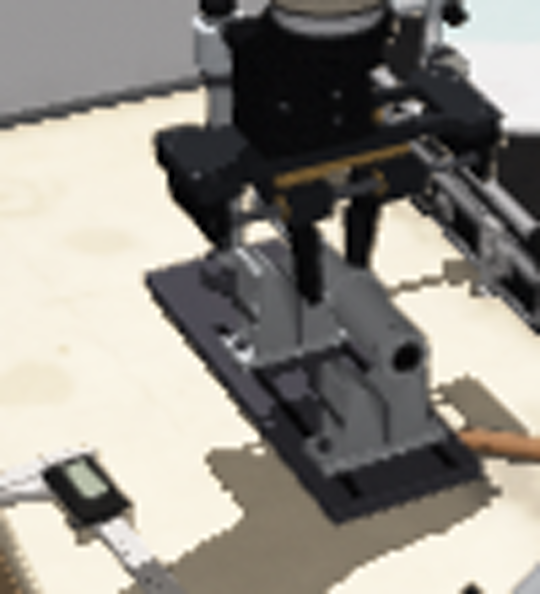

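Everything is clear: tall block rows are 92–153 in the wrist view, the shaft is centred, and the tilt is about 0–1°. I'll apply a small lateral correction, then lower slowly.

Call:
carry_out(
  series=[
    {"grip": 0.8, "dp": [-0.025, -0.01, 0], "turn": 0},
    {"grip": 0.8, "dp": [-0.025, -0.01, -0.04], "turn": 0},
    {"grip": 0.8, "dp": [-0.025, -0.01, -0.08], "turn": 0},
    {"grip": 0.8, "dp": [-0.025, -0.01, -0.12], "turn": 0},
    {"grip": 0.8, "dp": [-0.025, -0.01, -0.16], "turn": 0},
    {"grip": 0.8, "dp": [-0.025, -0.01, -0.18], "turn": 0},
    {"grip": 0.8, "dp": [-0.025, -0.01, -0.18], "turn": 0},
    {"grip": 0.8, "dp": [-0.025, -0.01, -0.18], "turn": 0},
  ],
)

```text
time: 23.9
tool_pos: [0.506, 0.16, 0.1015]
orientation: [1.0, 0.025, 0.0, 0.0]
wrist_force: [0.2, -0.3, -4.1]
finger_gap: 0.023
```

```bash
python3 snap.py 18 scene wrist; python3 rows.py wrist18;python3 bore.py 18; python3 - <<'E'
from h import *
np.set_printoptions(precision=4,suppress=True)
r=np.load('pics/wrist18.npz');print(r['pos'],r['q'])
b=cv2.imread("pics/wrist18.png");cv2.imwrite("pics/w18z.png",cv2.resize(b[15:215,240:400],None,fx=3.8,fy=2.9,interpolation=cv2.INTER_CUBIC))
W=wcam("wrist18");O=np.array([.5067,.1642,0]); al=.049; X=np.array([np.cos(al),np.sin(al),0]);Y=np.array([-np.sin(al),np.cos(al),0])
for dx in (-.028,.028):
    for dy in (.045,.075): print("tall",dy,dx,proj(W,O+dx*X+dy*Y+[0,0,.087]))
E
```

```text
wrist18 [23.87, 54.52, 76.37, 186.78]
[0.51 0.16 0.1 ] 1.6208162666232324
blob 1 [312. 196.]
blob 22 [324.09 201.05]
blob 6 [321.  208.5]
blob 1 [329. 206.]
blob 3 [312.33 207.67]
blob 10 [332.4 211.6]
-4 bore [324.39 199.17]
-2 bore [324.41 200.1 ]
0 bore [324.42 201.01]
2 bore [324.4  201.89]
4 bore [324.37 202.75]
[0.506  0.1601 0.1016] [ 0.9997  0.025   0.0001 -0.    ]
tall 0.045 -0.028 [261.2849 159.4189]
tall 0.075 -0.028 [258.053   91.8836]
tall 0.045 0.028 [382.0701 159.5496]
tall 0.075 0.028 [385.9021  92.0085]
```

View pics/w18z.png

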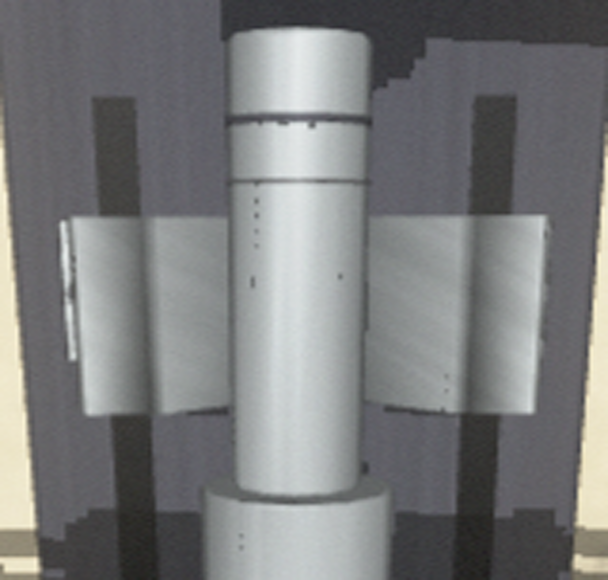

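```bash
python3 - <<'E'
from h import *
r=np.load("pics/wrist18.npz"); c=(r["mtx"],np.linalg.inv(r["mount"]))
for z0,xs in ((.0137,-.0037),(.0149,-.0037),(.012,-.0040)):
  q=[proj(c,np.array([0,-(x-xs),z0-rr]))[1] for x,rr in ((.1,.008),(.034,.012))]
  # block top plane in tool z
  zt=r["pos"][2]-.087
  # y tool of block-centre from observed rows at that depth
  f=lambda y,v:proj(c,np.array([0,y,zt]))[1]-v
  from scipy.optimize import brentq
  e=[brentq(f,-.15,.05,args=(v,)) for v in (89.1,157.4)]
  print(z0,xs,"pred end/step rows",np.round(q,2),"block y edges",np.round(e,4),"centre",-np.mean(e)*1000,"shaft x at block centre",(xs-np.mean(e))*1000, "len",abs(e[1]-e[0])*1000)
E
```

```text
0.0137 -0.0037 pred end/step rows [ 26.17 190.85] block y edges [-0.0802 -0.05  ] centre 65.13505263540506 shaft x at block centre 61.43505263540506 len 30.212674188430274
0.0149 -0.0037 pred end/step rows [ 26.75 190.08] block y edges [-0.0802 -0.05  ] centre 65.13505263540506 shaft x at block centre 61.43505263540506 len 30.212674188430274
0.012 -0.004 pred end/step rows [ 24.48 191.29] block y edges [-0.0802 -0.05  ] centre 65.13505263540506 shaft x at block centre 61.13505263540506 len 30.212674188430274
```

Measured in the wrist view, the tall block's centre lies at shaft x ≈ 60.2 mm, so the lengthwise position is good. Sideways it needs about +1 mm. I'll lower it gently.

Call:
carry_out(
  series=[
    {"grip": 0.8, "dp": [0.01, 0, -0.01], "turn": 0},
    {"grip": 0.8, "dp": [0.01, 0, -0.02], "turn": 0},
    {"grip": 0.8, "dp": [0.01, 0, -0.03], "turn": 0},
    {"grip": 0.8, "dp": [0.01, 0, -0.04], "turn": 0},
    {"grip": 0.8, "dp": [0.01, 0, -0.05], "turn": 0},
    {"grip": 0.8, "dp": [0.01, 0, -0.05], "turn": 0},
  ],
)

```text
time: 24.6
tool_pos: [0.507, 0.1601, 0.0965]
orientation: [1.0, 0.025, 0.0, 0.0]
wrist_force: [0.4, 0.3, -4.4]
finger_gap: 0.0224
```

Call:
carry_out(
  series=[
    {"grip": 0.8, "dp": [0, 0, -0.01], "turn": 0},
    {"grip": 0.8, "dp": [0, 0, -0.015], "turn": 0},
    {"grip": 0.8, "dp": [0, 0, -0.02], "turn": 0},
  ],
)

```text
time: 24.9
tool_pos: [0.5076, 0.1601, 0.0951]
orientation: [1.0, 0.025, 0.001, -0.0]
wrist_force: [1.1, 0.3, 1.1]
finger_gap: 0.0227
```

Contact: the weight is off the gripper at TCP z = 0.095. I'll ease the grip so it settles, then look.

Call:
carry_out(
  series=[
    {"grip": 0.8, "dp": [0, 0, 0], "turn": 0},
    {"grip": 0.8, "dp": [0, 0, 0], "turn": 0},
    {"grip": 0.8, "dp": [0, 0, 0], "turn": 0},
  ],
  squeeze=8,
)

```text
time: 25.2
tool_pos: [0.5077, 0.1601, 0.095]
orientation: [1.0, 0.025, 0.001, -0.0]
wrist_force: [2.4, 0.0, 0.5]
finger_gap: 0.0237
```

```bash
python3 snap.py 19 scene wrist; python3 rows.py wrist19;python3 bore.py 19; python3 - <<'E'
from h import *
b=cv2.imread("pics/wrist19.png");cv2.imwrite("pics/w19z.png",cv2.resize(b[15:215,240:400],None,fx=3.8,fy=2.9,interpolation=cv2.INTER_CUBIC))
b=cv2.imread("pics/scene19.png");cv2.imwrite("pics/s19z.png",cv2.resize(b[130:240,250:350],None,fx=5.4,fy=5.4,interpolation=cv2.INTER_CUBIC))
E
```

```text
wrist19 [23.84, 54.28, 76.08, 186.06]
[0.51 0.16 0.1 ] 1.620615941520345
blob 21 [325.05 202.38]
blob 3 [312.33 207.67]
blob 5 [321. 209.]
blob 1 [329. 206.]
blob 20 [331.45 212.3 ]
-4 bore [324.87 200.81]
-2 bore [324.89 201.73]
0 bore [324.9  202.63]
2 bore [324.88 203.51]
4 bore [324.85 204.37]
```

View pics/w19z.png

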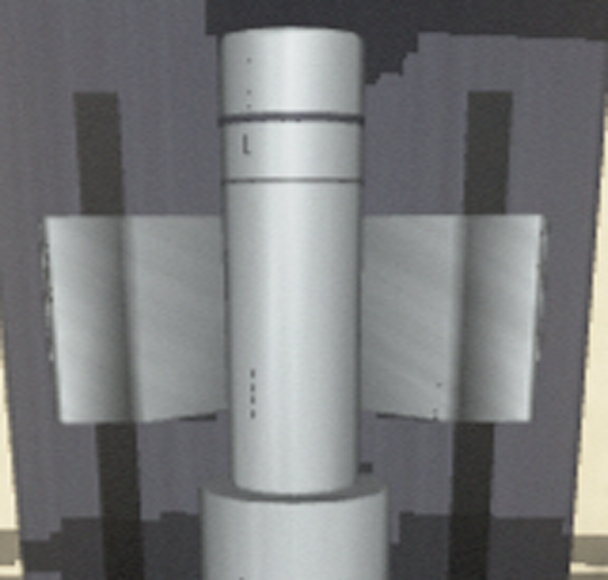

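View pics/s19z.png

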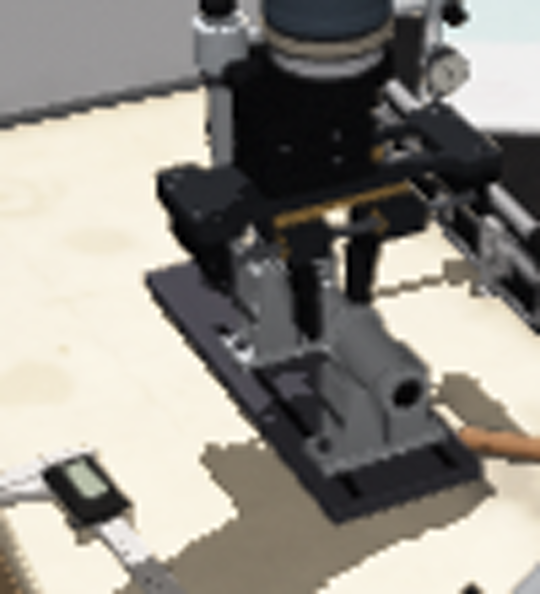

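Seated and centred in the V: the shaft's middle is at 291.5 against the block's 294 in the crop. Releasing slowly.

Call:
carry_out(
  series=[
    {"grip": 0.42, "dp": [0, 0, 0], "turn": 0},
    {"grip": 0.38, "dp": [0, 0, 0], "turn": 0},
    {"grip": 0.3, "dp": [0, 0, 0], "turn": 0},
    {"grip": 0.2, "dp": [0, 0, 0], "turn": 0},
    {"grip": 0, "dp": [0, 0, 0], "turn": 0},
    {"grip": -0.1, "dp": [0, 0, 0], "turn": 0},
  ],
)

```text
time: 25.9
tool_pos: [0.5064, 0.1601, 0.0944]
orientation: [1.0, 0.025, -0.0, 0.0]
wrist_force: [-0.1, 0.1, -0.2]
finger_gap: 0.043
```

```bash
python3 snap.py 20 scene wrist; python3 rows.py wrist20;python3 bore.py 20; python3 - <<'E'
from h import *
b=cv2.imread("pics/scene20.png");a=cv2.resize(b[130:240,250:350],None,fx=4,fy=4,interpolation=cv2.INTER_CUBIC)
w=cv2.resize(cv2.imread("pics/wrist20.png")[:220,180:460],None,fx=1.4,fy=2,interpolation=cv2.INTER_CUBIC)
cv2.imwrite("pics/c20.png",np.hstack([a,w]))
E
```

```text
wrist20 [23.34, 53.96, 76.07, 186.21]
[0.51 0.16 0.09] 1.6210089606300866
blob 21 [325.05 202.38]
blob 3 [312.33 207.67]
blob 5 [321. 209.]
blob 1 [329. 206.]
blob 20 [331.45 212.3 ]
-4 bore [324.57 201.05]
-2 bore [324.59 201.97]
0 bore [324.59 202.87]
2 bore [324.58 203.75]
4 bore [324.55 204.6 ]
```

View pics/c20.png

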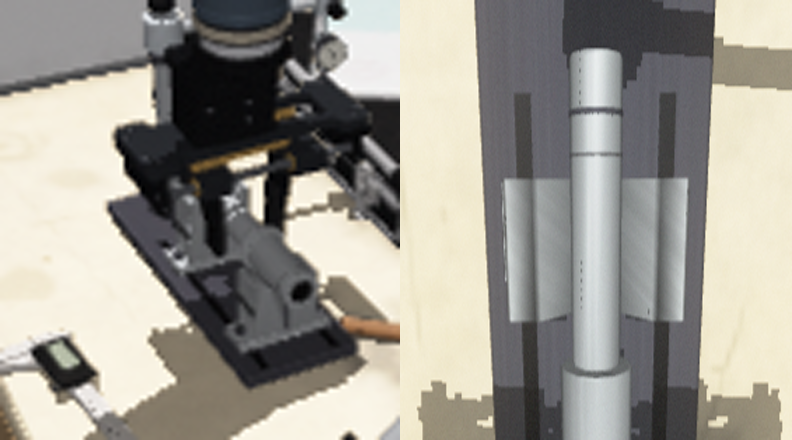

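Call:
carry_out(
  series=[
    {"grip": -0.15, "dp": [0, 0, 0.08], "turn": 0},
    {"grip": -0.15, "dp": [0, 0, 0.25], "turn": 0},
    {"grip": -0.15, "dp": [0, 0, 0.5], "turn": 0},
    {"grip": -0.15, "dp": [0, 0, 0.75], "turn": 0},
    {"grip": -0.15, "dp": [0, 0, 1], "turn": 0},
  ],
)

```text
time: 26.5
tool_pos: [0.5068, 0.1599, 0.1961]
orientation: [1.0, 0.025, 0.0, -0.0]
wrist_force: [-0.4, 0.7, 0.9]
finger_gap: 0.0497
```

Call:
carry_out(
  series=[
    {"grip": -0.15, "dp": [0, 0, 0.3], "turn": 0},
    {"grip": -0.15, "dp": [0, 0, 0.6], "turn": 0},
    {"grip": -0.15, "dp": [0, -0.2, 0.8], "turn": 0},
    {"grip": -0.15, "dp": [0, -0.6, 0.8], "turn": 0},
    {"grip": -0.15, "dp": [0, -1, 0.8], "turn": 0},
  ],
)

```text
time: 27.0
tool_pos: [0.5071, 0.0594, 0.276]
orientation: [1.0, 0.026, 0.001, -0.0]
wrist_force: [0.5, -0.2, 0.1]
finger_gap: 0.0499
```

Call:
carry_out(
  series=[
    {"grip": -0.15, "dp": [0, -0.4, 0], "turn": 0},
    {"grip": -0.15, "dp": [0, -0.8, 0], "turn": 0},
    {"grip": -0.15, "dp": [0, -1, 0], "turn": 0},
  ],
)

```text
time: 27.3
tool_pos: [0.5062, -0.0441, 0.2755]
orientation: [1.0, 0.022, 0.001, 0.0]
wrist_force: [-0.2, 0.7, 0.2]
finger_gap: 0.0502
```

Call:
carry_out(
  series=[
    {"grip": -0.15, "dp": [0, -0.4, 0], "turn": 0},
    {"grip": -0.15, "dp": [0, -0.8, 0], "turn": 0},
    {"grip": -0.15, "dp": [0, -1, 0], "turn": 0},
    {"grip": -0.15, "dp": [0, -1, 0], "turn": 0},
  ],
)

```text
time: 27.7
tool_pos: [0.506, -0.1439, 0.2754]
orientation: [1.0, 0.022, 0.0, 0.001]
wrist_force: [-0.4, -0.8, 0.2]
finger_gap: 0.0499
```

```bash
python3 snap.py 21 scene top; python3 - <<'E'
from h import *
b=cv2.imread("pics/scene21.png");a=cv2.resize(b[120:230,265:345],None,fx=4.5,fy=4.5,interpolation=cv2.INTER_CUBIC)
w=cv2.resize(cv2.imread("pics/top21.png")[130:230,205:320],None,fx=3.8,fy=4.95,interpolation=cv2.INTER_CUBIC)
cv2.imwrite("pics/c21.png",np.hstack([a,w])[:, :800])
t=cv2.imread("pics/top21.png");cv2.imwrite("pics/t21.png",cv2.resize(t[175:220,240:315],None,fx=10,fy=10,interpolation=cv2.INTER_CUBIC))
np.set_printoptions(precision=1,suppress=True)
T=cam("top21");S=cam("scene21")
O=np.array([.5067,.1642,0]); al=.049; X=np.array([np.cos(al),np.sin(al),0]);Y=np.array([-np.sin(al),np.cos(al),0])
for x in (-.1,-.036,-.03,.034,.1):
    print(x,"top",(proj(T,O+x*Y+[0,0,.08])-[240,175]+.5)*10,"scene",(proj(S,O+x*Y+[0,0,.08])-[265,120]+.5)*4.5)
E
```

```text
-0.1 top [698.6 172.7] scene [270.6 375.9]
-0.036 top [485.9 184.9] scene [228.8 329. ]
-0.03 top [465.9 186. ] scene [225.  324.8]
0.034 top [252.9 198.1] scene [186.4 281.4]
0.1 top [ 33.1 210.7] scene [149.3 239.7]
```

View pics/c21.png

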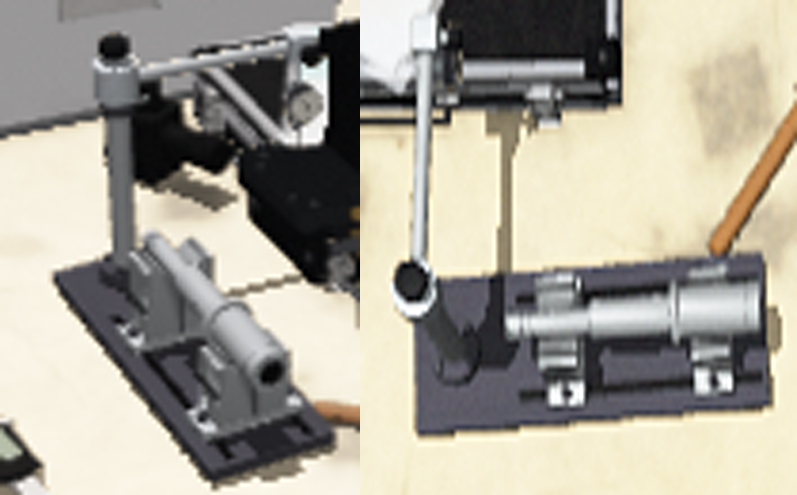

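View pics/t21.png

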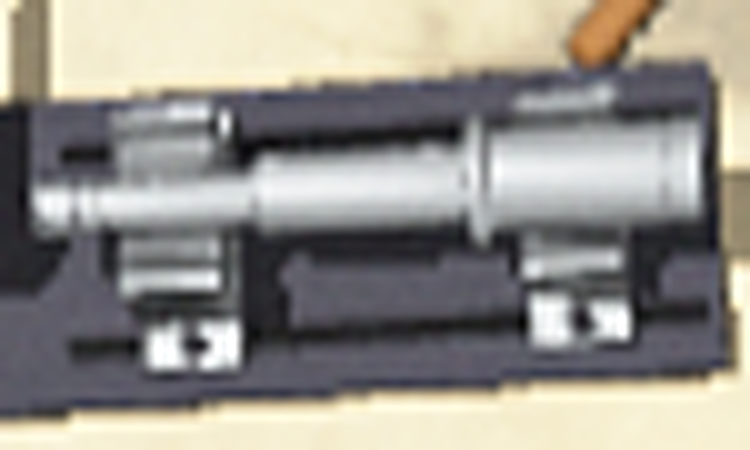

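The shaft sits in both V-blocks. In the top view its middle is at about 368 and the block midpoint at about 369, so it is within 1 mm. The indicator is still back at its stop. Last, a check on the rack, then I'll hand in.

View pics/top21.png

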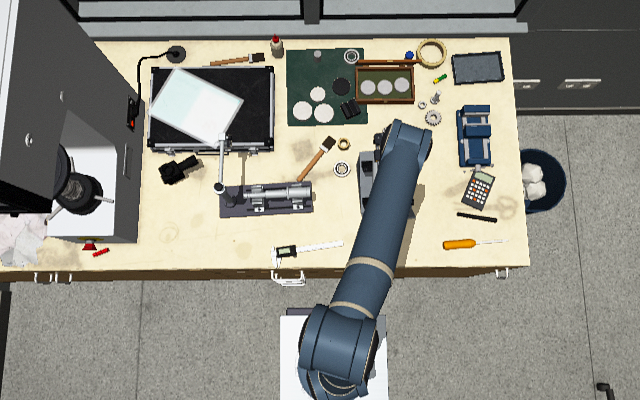

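```bash
python3 -c "
from cell import arm
print(arm.state()['wrist_force']); print(arm.finish_job())"
```

```text
[ 0.66484152  0.15057605 -0.11334683]
the job is handed in; nothing more can be done
None
```

The stepped shaft is resting in both V-blocks, thick journal in the low block and thin journal in the tall one. The indicator arm is back at its stop. I handed the job in at about 28 s.

- **Indicator arm:** I pushed it back with the closed fingers until the force rose from about 2 N to 8.5 N at the stop. It still pointed straight back in the last top view.
- **Levelling:** The gripper can't tilt, so I pressed the thick end gently on the rack's high edge to turn the shaft level in the fingers. The first try sprang back to about 3° thick end down. I went back and repeated it with some overshoot, which left it within about 1° of level.
- **Seating:** Contact came at about 5 N, and the shaft did not visibly move when I released it. The last top view put its middle within about 1 mm of midway between the blocks.

**Checks that disagreed or were not made:**
- The tilt from the shaft's outline in the wrist camera was several degrees off, so I used the other checks instead.
- The scene camera put the seated thick end about 1.5 mm high, which is within its calibration.
- The robot hid most of the rack in the last top view, so I did not check the plain bar at the end. I never touched it.

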